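Hang the bottle bin on its cleat and load it

TASK

Hang the blue bin on the metal cleat of the white upright board: tip its front up so that the slanted strip on its back goes over the cleat, drop it in and level it until it is fully seated, then let go. Then stand the small blue-capped bottle with the pink contents upright in the hung bin, setting it down gently. Leave the orange-capped bottle, the timer and the tape roll where they are.

Things in the scene. Friction and masses are not known exactly. Their poses are not given: they have to be found in the camera images.
- cleat (a point): Middle of the top edge of a fixed aluminium cleat, 150 mm above the bench, 20 mm in front of the board's face. x points into the board, y along the cleat (left seen from the front), z up. The cleat is a lip 5 mm thick leaning 24 degrees forward, rising from a block 14 mm deep (45 to 22 mm below the edge). Black end caps at y = +-100 reach 26 out from the board and 8 mm above the edge.
- cleat_pocket (a point): Bottom of the V pocket between cleat lip and board, mid-length, 22 mm below the cleat's edge; the pocket is 18 mm wide at the mouth and 8 at the bottom. Axes as cleat.
- stand: Fixed white upright board, 240 mm wide, 12 mm thick, top 172 mm above the bench, on a dark base plate 10 high reaching 50 in front of the face. Origin: at the foot of the front face, middle; x into the board, z up. Does not move during the work.
- bin: Loose blue open-topped bin, about 0.2 kg (all in mm). Origin: middle of its underside; x to its back, y to its left seen from the front, z up. Pocket 85 (x) by 112 (y) inside, centred; floor and walls 4 thick, walls 60 high, 120 wide outside. Back plate x = 42.5 to 47.5, 101 high. When hung, its underside is 55 mm above the bench.
- bin_strip (a point): Tip of the slanted strip on the bin's back, at x = 67, z = 79 mm of the bin, mid-width; axes as bin. The strip is 4.5 mm thick, 110 mm wide, points down and back (24 degrees from vertical) and hangs from a web behind the back plate (z = 95.5 to 101.5, out to x = 63.5). It goes down into the pocket behind the cleat's lip.
- bin_bar (a point): Top rear edge of the spacer bar low on the bin's back, at x = 74, z = 37 mm (bar 20 mm high, 100 mm wide). It rests on the board under the cleat when hung. Held level, the bar strikes the cleat before the strip can enter: raise the front about 25 degrees (top leaning to the board), bring the strip over the lip with the bar in front of the cleat, lower it some 15 mm into the pocket, then level and lower the rest.
- bin_hook (a point): Point under the bin's rear web, at x = 54.5, z = 95 mm of the bin, mid-width; axes as bin. It meets the point cleat (apart from sliding along the cleat) when the bin is level and fully seated.
- bin_grip (a point): Centre of the tab on the bin's front wall, at x = -56, z = 94 mm of the bin; axes as bin. The tab is 10 mm thick, 40 wide (y), leans 15 degrees forward, away from the bin's back, and ends 19 mm beyond this point along its slope; 35 mm of it is free below this point. Pinch it through its thickness with the gripper tilted 15 degrees along the tab.
- bottle_mid (a point): Clear round screw-cap bottle with pink contents and a blue cap, 0.16 kg, 56 mm in diameter, 105 mm high; the point is on its axis half-way up (52.5 mm above its foot); z up. Cap: 35 mm in diameter, from 67 to 105 mm above the foot; grip it by the cap. Stands on the bench; may change places with the orange-capped bottle.
- orange_bottle: Bystander: larger screw-cap bottle with orange cap, 69 mm in diameter, 135 mm high; origin at the middle of its underside.
- timer: Bystander: white bench timer, 66 x 66 x 20 mm; origin at the middle of its underside.
- tape: Bystander: roll of cream label tape lying flat, 96 mm in diameter, 19 mm high; origin at the middle of its underside.
Not all that is in view belongs to the job. What is shaped like the part that bears bottle_mid but purple or yellow is not meant.

How it is judged:
On the way:
1. the bin hangs fully seated and level on the cleat and has been let go (x of bin_hook in the frame of cleat between -0.007 and 0.007 m and y of bin_hook in the frame of cleat between -0.046 and 0.046 m and z of bin_hook in the frame of cleat between -0.005 and 0.005 m and angle between bin's own z axis and vertical below 0.1 rad and angle between the y axis of bin and the y axis of cleat, either way round below 0.08 rad and linear speed of bin below 0.02 m/s and contact force between bin and the fingers below 0.1 N and contact force between bin and the arm below 0.1 N), for 0.3 s.
At the end, for the whole second after the job is handed in: The bin hangs on the cleat: its hook point within 7 mm in depth, 5 mm in height and 46 mm along the cleat of the cleat's middle, upright within 0.1 rad and square within 0.08 rad; the pink bottle stands upright (within 0.15 rad) on the bin's floor, inside the pocket; all released and at rest (x of bin_hook in the frame of cleat between -0.007 and 0.007 m and y of bin_hook in the frame of cleat between -0.046 and 0.046 m and z of bin_hook in the frame of cleat between -0.005 and 0.005 m and angle between bin's own z axis and vertical below 0.1 rad and angle between the y axis of bin and the y axis of cleat, either way round below 0.08 rad and x of bottle_mid in the frame of bin between -0.022 and 0.022 m and y of bottle_mid in the frame of bin between -0.036 and 0.036 m and z of bottle_mid in the frame of bin between 0.048 and 0.066 m and angle between bottle_mid's own z axis and vertical below 0.15 rad and linear speed of bin below 0.02 m/s); the robot touches nothing.
It fails at once if a bystander (orange-capped bottle, timer or tape roll) moved more than 30 mm (distance of any of orange_bottle, timer, tape from where it was at the start of the episode above 0.03 m).
It fails at once if the pink bottle toppled (angle between bottle_mid's own z axis and vertical above 0.8 rad).
It fails at once if the pink bottle was dropped instead of set down (it falls out of the fingers at over 0.6 m/s) (contact force between bottle and the fingers below 0.01 N and linear speed of bottle above 0.6 m/s).
It also fails if it takes over 64 s, if anything falls off the work surface, if the arm or the gripper's body presses on something with over 40 N, if the wrist force passes 120 N, or if a joint passes its speed limit or range.

ROBOT

A 6-joint arm with a two-finger parallel gripper is mounted at the origin on a cart in front of the work surface, level with it; the furniture and walls round the work are solid. World frame = base frame: x ahead of the robot, y to its left, z up, the work surface at z = 0. Lengths are in m, angles in rad, forces in N, time in s.
With the tool pointing down it reaches from about 0.375 to 0.9 m from the base axis. Payload 3.1 kg.
Tool frame: the origin (TCP) lies midway between the tips of the shut fingers; the grasp point (between the pads) lies 19 mm behind it (grip_depth is the distance from the TCP to the grasp point, in m); y points along the fingers, z is the direction in which the jaws open and shut, and the axes are right-handed (so a half turn about y gives the same grasp; the last joint's range is limited). The gripper opens to 85 mm and grips with 20 to 120 N. Pads are 22 mm wide; open, the fingers measure 114 mm over their backs; the gripper's body (76 mm by 85 mm) begins 54 mm behind the grasp point. The pads swing forward as they close: fully open they stand 13 mm farther back than shut.
Start: joints at [-1.456, 0.527, 1.433, -0, 1.181, -0.178], TCP at [0.181, -0.598, 0.231] pointing down, gripper open.
Joint ranges: [-3.08, 3.08], [-0.75, 2.2], [0.22, 2.44], [-1.43, 4.57], [0, 2.65], [-2.85, 2.85]. Speed limits (rad/s): [2.79, 2.79, 3.14, 3.14, 3.14, 3.14].

INTERFACE

Orientations are given as a unit quaternion [x, y, z, w].
In Python, from station import sense, snapshot, camera_model, sign_off, grip_depth gives the robot as it stands.
- The arm moves only by the tool play_rows, never from a script. Its argument "deltas" is a list of rows, each a list of 6 numbers: the shift along the tool's x, y, z in m, then the turn, a rotation vector about the tool's x, y, z in rad. A call has 1 to 12 rows; each row is the pose to reach, as a shift and turn from the pose commanded when the call began, along the tool's axes at that moment; what a row does not reach only later rows make up. A row lasts 1/10 s, in which the tool goes at most 50 mm and 8.59 degrees, less where a joint would pass 70% of its speed; a pose out of reach is approached as far as the arm can. A call with a gripper value outside its range is refused whole. "gripper" is the finger opening in m, from 0 to 0.0854, set as the call begins (left out, the last holds). The fingers move at their own pace and stop on an object; "force" is the grip in N (left out, the last holds). Time passes only in rows, so rows that repeat a pose let the fingers close. It gives the time, the measured TCP pose, the force and the opening at its end, in the units of the state.
- sense(): the state, without advancing time (a new reading comes with each control period).
- snapshot(name): name is "side" or "top"; returns the picture (420x560x3 uint8, red, green, blue); there is no depth.
- camera_model(name): a dict with "fx", "fy", "cx", "cy" (pixels), "distortion" ([k1, k2, p1, p2, k3] as OpenCV has them; the pictures are not rectified), "camera_from_world" (4x4, takes a point from world to camera coordinates). Camera axes: x right, y up, looking along -z (the intrinsics and any distortion apply to the point x, -y, -z); pixel columns grow to the right and rows downward; lengths in m; the calibration is good to about 2 mm. A picture is of the moment at which its call begins. camera_model takes no time and is no camera call.
- sign_off(): hands the job in, once; it reports no verdict.
The state is a dict: "t": time; "q": joint angles; "qd": joint speeds; "tau": joint torques, N m; "tcp_pos": TCP position; "tool_rot": TCP orientation; "force": force on the tool from outside, world axes, zero at the start; "ft_torque": the same for the moment, N m; "finger_gap": opening from 0.0 (shut) to 1.0 (fully open).
Only numpy, scipy, OpenCV 4.12 (cv2) and the standard library are available. Lean on these libraries where they do the work, as an engineer would, in place of code of your own. Each camera call takes 0.05 s, during which the arm holds its last target.

## Working session

There is one attempt and no reset: what is moved stays moved. The work goes in short steps, Python scripts to look and compute and a tool call to move; the robot and the scene stay as the last step left them, time stands still between calls to the robot, and variables do not carry over. Pictures are saved under pics/ and viewed, and the job is handed in when it is done.

Besides the shell and the picture viewer there is one more tool, called as a command line: name --pt "numbers of a row" for each row, then --argument value for the rest. play_rows: Moves the arm, as the interface text tells. Its arguments: {"type":"object","properties":{"deltas":{"type":"array"},"gripper":{"type":"number"},"force":{"type":"number"}},"required":["deltas"]}

```bash
ls; mkdir -p pics; python3 - <<'E'
from station import *
import cv2, json
print(sense()); print(grip_depth if not callable(grip_depth) else grip_depth())
for n in("side","top"):
    im=snapshot(n); cv2.imwrite(f"pics/{n}0.png",im[:,:,::-1]); m=camera_model(n); print({k:(v.tolist() if hasattr(v,'tolist') else v) for k,v in m.items()})
E
```

```text
pics
{'t': 0.0, 'q': array([-1.45552722e+00,  5.28454556e-01,  1.43391541e+00,  1.53522481e-05,
        1.18139224e+00, -1.78497634e-01]), 'qd': array([ 0.00028851, -0.00038473, -0.00010472,  0.00096657,  0.0007052 ,
        0.0007953 ]), 'tau': array([ 1.74280831e-03, -4.42343330e+01, -1.78026330e+01, -1.14474219e-04,
        8.41017027e-03,  3.21452262e-06]), 'tcp_pos': array([ 0.18092437, -0.59748824,  0.23033658]), 'tool_rot': array([-0.1034578 ,  0.70025907, -0.69872605,  0.10351632]), 'force': array([-0.02145325,  0.46508713, -0.05391549]), 'ft_torque': array([ 0.07341285,  0.00470864, -0.0253113 ]), 'finger_gap': 0.9984342778576514}
0.0187
{'fx': 382.3030299635499, 'fy': 382.3030299635499, 'cx': 274.0880513978792, 'cy': 209.08285463225374, 'distortion': [-0.10662897745633262, 0.0, 0.0, 0.0, 0.0], 'camera_from_world': [[-0.9957761819607315, -0.0917226052662401, -0.004093790771565926, 0.5532064047805192], [0.04014691154483166, -0.4750833289035751, 0.8790244911783225, -0.1314162965781425], [-0.08257130817129708, 0.8751472986195359, 0.47675904268908176, -1.210858195323637], [0.0, 0.0, 0.0, 1.0]]}
{'fx': 409.99371508573046, 'fy': 409.99371508573046, 'cx': 289.2007700753754, 'cy': 203.89683692365654, 'distortion': [-0.10915958714143498, 0.0, 0.0, 0.0, 0.0], 'camera_from_world': [[0.025234168919056093, -0.9995230390390986, 0.017802560181322882, -0.0390276644496057], [0.9916353627080234, 0.027281982799793034, 0.12615467031164104, -0.5602285117834515], [-0.12658018859952605, 0.01447023996196577, 0.9918508295149789, -1.3270634433722277], [0.0, 0.0, 0.0, 1.0]]}
```

View pics/side0.png

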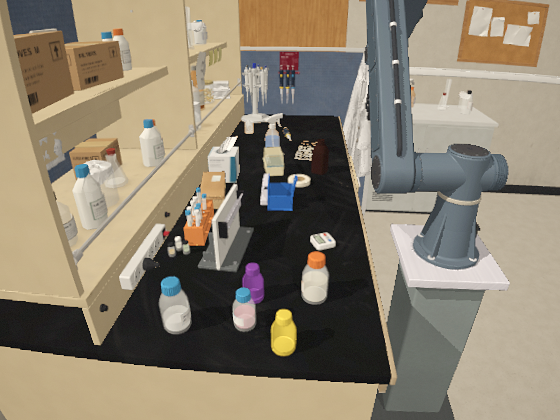

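View pics/top0.png

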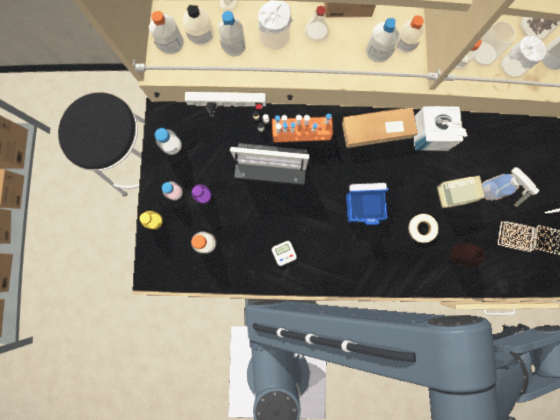

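```bash
cat > h.py <<'E'
import numpy as np, cv2
from scipy.spatial.transform import Rotation as R
from station import *
def proj(n,P):
    m=camera_model(n); T=np.array(m["camera_from_world"]); P=np.atleast_2d(P)
    c=P@T[:3,:3].T+T[:3,3]; c=c*[1,-1,-1]
    K=np.array([[m["fx"],0,m["cx"]],[0,m["fy"],m["cy"]],[0,0,1]])
    return cv2.projectPoints(c.reshape(-1,1,3),np.zeros(3),np.zeros(3),K,np.array(m["distortion"]))[0].reshape(-1,2)
def ray(n,uv):
    m=camera_model(n); T=np.array(m["camera_from_world"])
    K=np.array([[m["fx"],0,m["cx"]],[0,m["fy"],m["cy"]],[0,0,1]])
    u=cv2.undistortPoints(np.array(uv,float).reshape(-1,1,2),K,np.array(m["distortion"])).reshape(-1,2)
    d=np.c_[u[:,0],-u[:,1],-np.ones(len(u))]@T[:3,:3]
    return -T[:3,:3].T@T[:3,3],d
def onz(n,uv,z):
    o,d=ray(n,uv); return o+d*((z-o[2])/d[:,2])[:,None]
def crop(im,x0,y0,w,h,s,f):
    cv2.imwrite(f,cv2.resize(im[y0:y0+h,x0:x0+w,::-1],None,fx=s,fy=s,interpolation=cv2.INTER_CUBIC))
E
python3 - <<'E'
import cv2
from h import *
s=cv2.imread("pics/side0.png")[:,:,::-1];t=cv2.imread("pics/top0.png")[:,:,::-1]
a=cv2.resize(t[170:235,325:415],None,fx=8,fy=8,interpolation=cv2.INTER_CUBIC);cv2.imwrite("pics/a.png",a[:,:,::-1])
crop(s,240,160,90,60,8,"pics/b.png")
crop(t,220,135,100,60,8,"pics/c.png")
crop(s,190,180,80,95,6,"pics/d.png")
E
```

```text
(no output)
```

View pics/a.png

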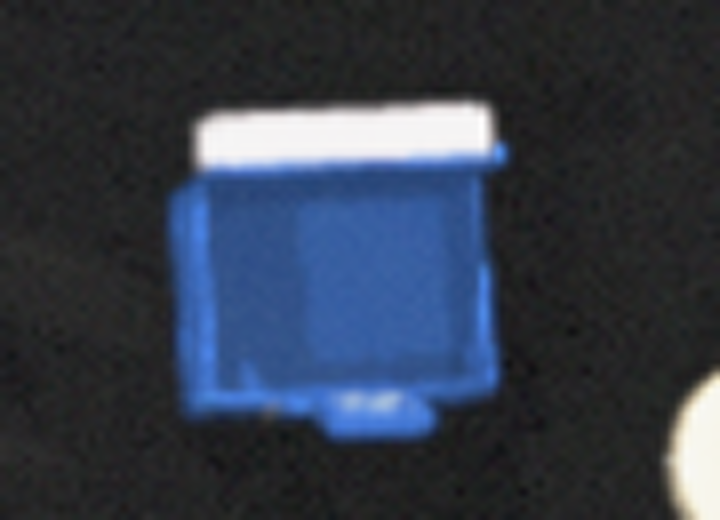

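View pics/b.png

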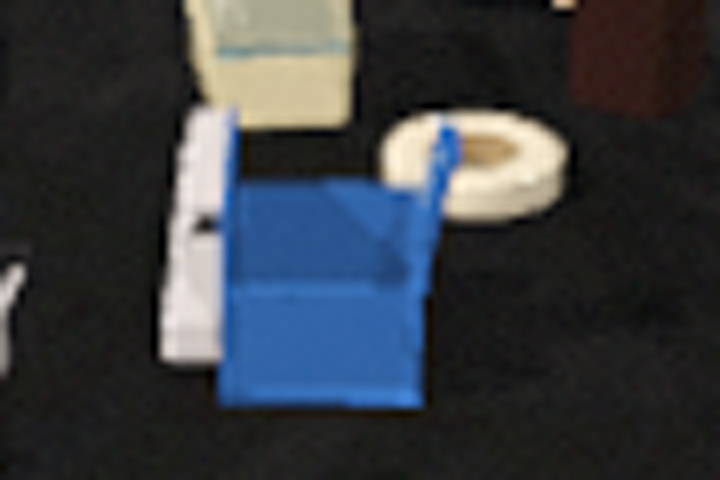

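View pics/c.png

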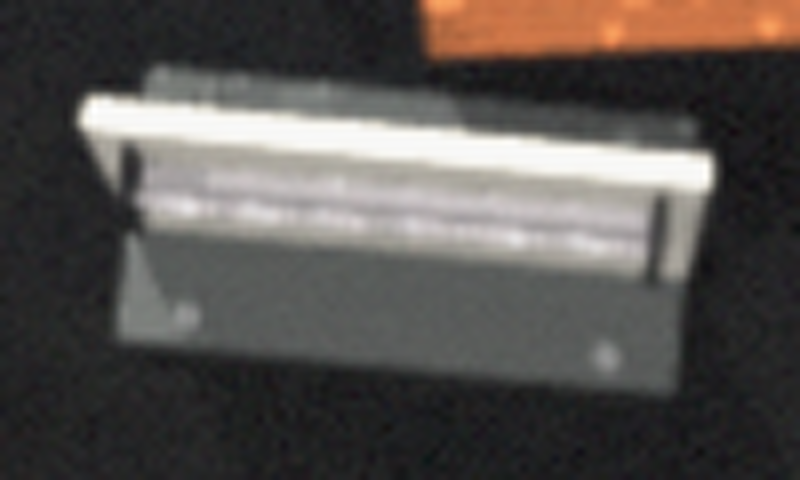

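View pics/d.png

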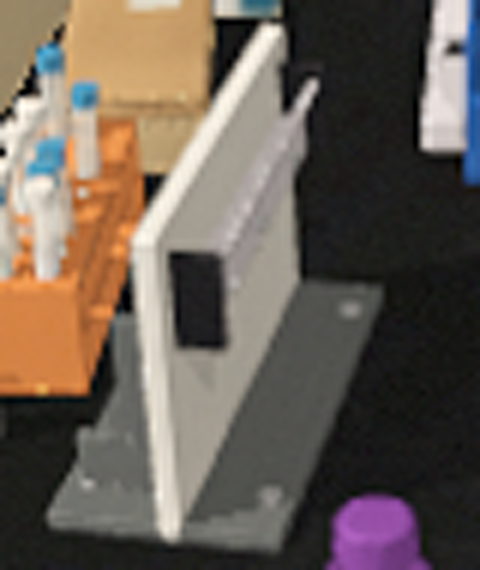

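```bash
cat > fit.py <<'E'
from h import *
from scipy.optimize import least_squares
def g(lst,off,s): return [((u+.5)/s-.5+off[0],(v+.5)/s-.5+off[1]) for u,v in lst]
def W(p,P):
    c,s=np.cos(p[2]),np.sin(p[2]); P=np.array(P,float)/1000
    return np.c_[P[:,0]*c-P[:,1]*s+p[0],P[:,0]*s+P[:,1]*c+p[1],P[:,2]]
T0=[(12,120,172),(12,-120,172),(0,-120,172)]; t0=g([(85,97),(715,153),(713,188)],(220,135),8)
S0=[(0,120,172),(12,120,172)]; s0=g([(165,247),(135,243)],(190,180),6)
def f(p):
    r=[proj("top",W(p,T0))-t0,proj("side",W(p,S0))-s0]
    b=W(p,[(-50,p[3]*1000,10),(-50,-p[3]*1000,10)])
    r.append(proj("top",b)-g([(118,340),(675,390)],(220,135),8))
    return np.concatenate(r).ravel()
r=least_squares(f,[.65,.1,0,.12]);ST=r.x;print("stand",ST.round(4),r.fun.round(1))
T1=[(-46.5,60,0),(46.5,60,0),(-46.5,-60,60),(63.5,55,101),(47.5,-60,101)];t1=g([(185,415),(172,190),(497,395),(197,115),(503,155)],(325,170),8)
S1=[(-46.5,60,0),(42.5,60,0)];s1=g([(425,407),(218,405)],(240,160),8)
f1=lambda p:np.concatenate([proj("top",W(p,T1))-t1,proj("side",W(p,S1))-s1]).ravel()
r=least_squares(f1,[.65,-.15,0]);BN=r.x;print("bin",BN.round(4),r.fun.round(1))
def box(x0,x1,y0,y1,z0,z1):
    c=[(x,y,z) for x in(x0,x1) for y in(y0,y1) for z in(z0,z1)]
    return [(c[i],c[j]) for i in range(8) for j in range(i) if bin(i^j).count('1')==1]
SM=box(0,12,-120,120,0,172)+[((-20,-100,150),(-20,100,150)),((-50,-106,10),(-50,106,10))]
BM=box(-46.5,46.5,-60,60,0,60)+box(42.5,47.5,-60,60,0,101)+[((63.5,-55,101.5),(63.5,55,101.5)),((67,-55,79),(67,55,79)),((74,-50,37),(74,50,37)),((-56-5,-20,94+18),(-61,20,112)),((-56,-20,94),(-56,20,94))]
def draw(n,f,items,c,s,out):
    im=cv2.imread(f);x0,y0,w,h=c
    im=cv2.resize(im[y0:y0+h,x0:x0+w],None,fx=s,fy=s,interpolation=cv2.INTER_CUBIC)
    for p,M in items:
        for a,b in M:
            q=(proj(n,W(p,[a,b]))-[x0,y0]+.5)*s-.5
            cv2.line(im,*[tuple(int(v) for v in k.round()) for k in q],(0,255,0),1)
    cv2.imwrite(out,im)
if __name__=="__main__":
    it=[(ST,SM),(BN,BM)]
    draw("top","pics/top0.png",it,(220,130,200,110),4,"pics/e.png")
    draw("side","pics/side0.png",it,(180,150,140,130),4,"pics/f.png")
    for n in("top","side"):
        T=np.array(camera_model(n)["camera_from_world"]);print(n,(-T[:3,:3].T@T[:3,3]).round(3))
E
python3 fit.py
```

```text
stand [ 0.693   0.0429 -0.0541  0.1194] [-0.1  1.  -0.3  0.3 -0.3 -0.3 -1.  -0.9 -0.3 -0.5  0.1  0.6  0.1 -0. ]
bin [ 0.5611 -0.28    0.0661] [-0.7  0.  -0.7  1.2 -0.7 -0.5  2.3  0.6 -0.3 -0.8 -1.4 -0.1  1.  -0. ]
top [ 0.389 -0.005  1.388]
side [0.456 1.048 0.695]
```

View pics/e.png

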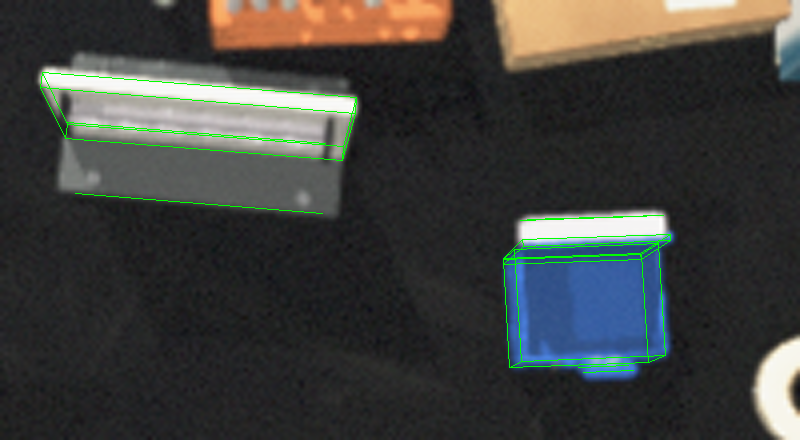

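View pics/f.png

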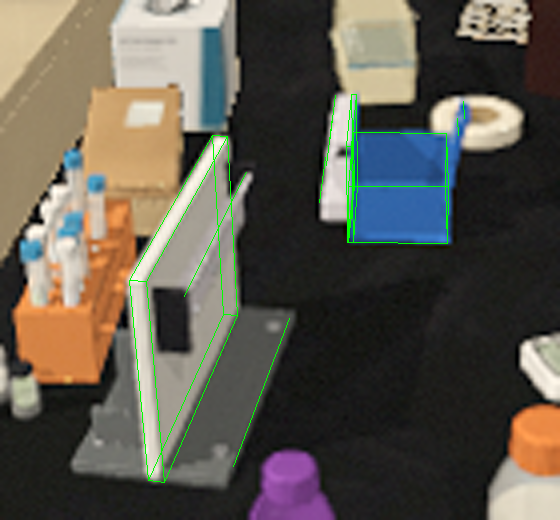

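```bash
cat >> h.py <<'E'
def gripR(yaw,tilt,sgn=1):
    # tool axes for gripper with approach a=(sin tilt,0,-cos tilt) in frame yawed by yaw, jaw along that frame's x
    Y=R.from_euler('z',yaw).as_matrix()
    a=np.array([np.sin(tilt),0,-np.cos(tilt)]); j=sgn*np.array([np.cos(tilt),0,np.sin(tilt)])
    return Y@np.c_[np.cross(a,j),a,j]
def delta(p,Rt):
    s=sense(); R0=R.from_quat(s["tool_rot"]).as_matrix()
    d=R0.T@(np.array(p)-s["tcp_pos"]); w=R.from_matrix(R0.T@Rt).as_rotvec()
    return np.r_[d,w]
def show(name,p,Rt):
    d=delta(p,Rt); print(name,d.round(4).tolist(),"| n lin %.1f rot %.1f"%(np.linalg.norm(d[:3])/.05,np.degrees(np.linalg.norm(d[3:]))/8.59))
E
python3 - <<'E'
from h import *
print(R.from_quat(sense()["tool_rot"]).as_matrix().round(3))
from fit import *
t=np.radians(15)
for s in(1,-1):
    Rt=gripR(BN[2],t,s); g=W(BN,[(-56,0,94)])[0]; tcp=g+Rt[:,1]*.0187
    print(g,tcp); show("above",tcp-Rt[:,1]*.08,Rt); show("at",tcp,Rt)
for nm,uv,z in(("pink",[(173,185)],.105),("orange",[(201,240)],.135),("purple",[(201,190)],.105),("yellow",[(151,217)],.105),("tape",[(423,228)],.019),("timer",[(284,253)],.02)): print(nm,onz("top",uv,z).round(3))
E
```

```text
[[-0.957 -0.     0.29 ]
 [-0.29   0.002 -0.957]
 [-0.    -1.    -0.002]]
stand [ 0.693   0.0429 -0.0541  0.1194] [-0.1  1.  -0.3  0.3 -0.3 -0.3 -1.  -0.9 -0.3 -0.5  0.1  0.6  0.1 -0. ]
bin [ 0.5611 -0.28    0.0661] [-0.7  0.  -0.7  1.2 -0.7 -0.5  2.3  0.6 -0.3 -0.8 -1.4 -0.1  1.  -0. ]
[ 0.50520141 -0.28366973  0.094     ] [ 0.51003075 -0.28334998  0.07593719]
above [-0.3858, 0.0778, -0.21, 0.2225, -1.3352, 0.1742] | n lin 8.9 rot 9.1
at [-0.4059, 0.155, -0.2051, 0.2225, -1.3352, 0.1742] | n lin 9.6 rot 9.1
[ 0.50520141 -0.28366973  0.094     ] [ 0.51003075 -0.28334998  0.07593719]
above [-0.3858, 0.0778, -0.21, -0.1853, 1.7867, 0.2367] | n lin 8.9 rot 12.1
at [-0.4059, 0.155, -0.2051, -0.1853, 1.7867, 0.2367] | n lin 9.6 rot 12.1
pink [[0.603 0.348 0.105]]
orange [[0.43  0.244 0.135]]
purple [[0.589 0.258 0.105]]
yellow [[0.498 0.413 0.105]]
tape [[ 0.493 -0.482  0.019]]
timer [[ 0.398 -0.011  0.02 ]]
```

play_rows --pt "-0.386 0.078 -0.21 0.2225 -1.335 0.174" --pt "-0.386 0.078 -0.21 0.2225 -1.335 0.174" --pt "-0.386 0.078 -0.21 0.2225 -1.335 0.174" --pt "-0.386 0.078 -0.21 0.2225 -1.335 0.174" --pt "-0.386 0.078 -0.21 0.2225 -1.335 0.174" --pt "-0.386 0.078 -0.21 0.2225 -1.335 0.174" --pt "-0.386 0.078 -0.21 0.2225 -1.335 0.174" --pt "-0.386 0.078 -0.21 0.2225 -1.335 0.174" --pt "-0.386 0.078 -0.21 0.2225 -1.335 0.174" --pt "-0.386 0.078 -0.21 0.2225 -1.335 0.174" --pt "-0.386 0.078 -0.21 0.2225 -1.335 0.174" --pt "-0.386 0.078 -0.21 0.2225 -1.335 0.174" --gripper 0.05

```text
t: 1.3
tcp_pos: [0.4894, -0.2864, 0.1534]
tool_rot: [-0.445, 0.416, -0.543, 0.578]
force: [0.1, 0.6, -0.3]
finger_gap: 0.587
```

```bash
python3 - <<'E'
from h import *
s=sense();print(s["t"],s["q"].round(3),s["finger_gap"])
from fit import *
Rt=gripR(BN[2],np.radians(15)); g=W(BN,[(-56,0,94)])[0]; tcp=g+Rt[:,1]*.0187
show("at",tcp,Rt)
cv2.imwrite("pics/g.png",snapshot("side")[:,:,::-1]);
im=cv2.imread("pics/g.png")[:,:,::-1];crop(im,230,110,130,110,6,"pics/g.png")
im=snapshot("top");crop(im,320,150,130,90,6,"pics/h.png")
E
```

```text
1.3 [-0.835  0.501  1.817  0.324  0.683 -1.138] 0.5873210004627353
stand [ 0.693   0.0429 -0.0541  0.1194] [-0.1  1.  -0.3  0.3 -0.3 -0.3 -1.  -0.9 -0.3 -0.5  0.1  0.6  0.1 -0. ]
bin [ 0.5611 -0.28    0.0661] [-0.7  0.  -0.7  1.2 -0.7 -0.5  2.3  0.6 -0.3 -0.8 -1.4 -0.1  1.  -0. ]
at [-0.0019, 0.0802, 0.0, 0.0, -0.0012, 0.0031] | n lin 1.6 rot 0.0
```

View pics/g.png

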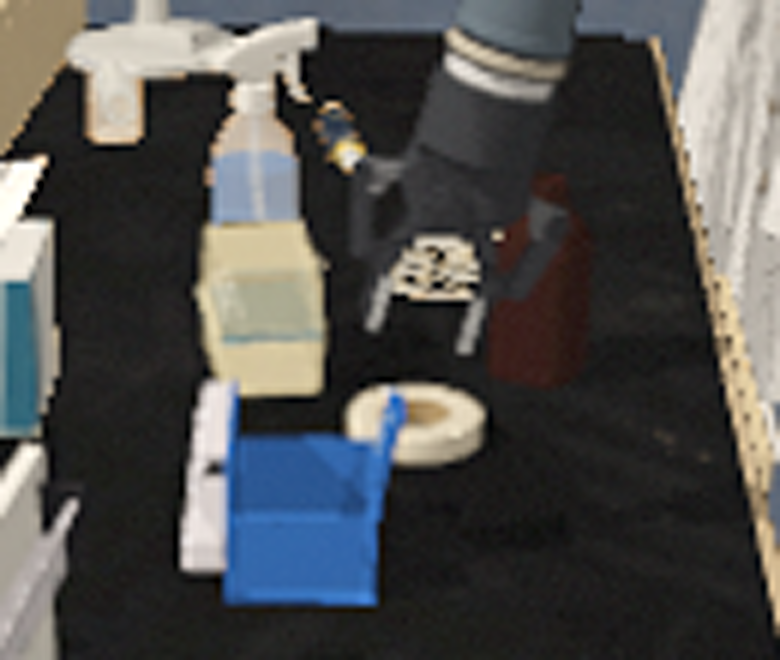

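View pics/h.png

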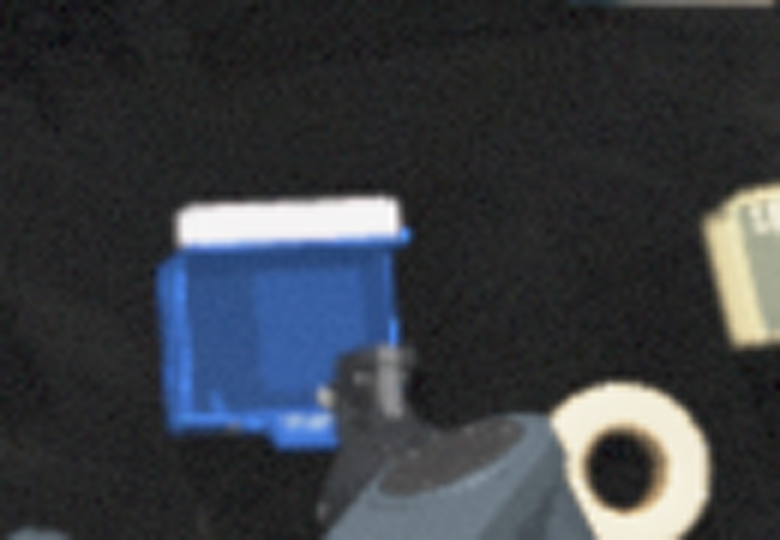

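```bash
python3 - <<'E'
from fit import *
s=sense();Rm=R.from_quat(s["tool_rot"]).as_matrix();p=s["tcp_pos"]
tips=[p,p+Rm[:,2]*.025,p-Rm[:,2]*.025, p-Rm[:,1]*.08]
tab=W(BN,[(-56,0,94),(-61,20,112),(-61,-20,112)])
for n,o in(("side",(230,110)),("top",(320,150))):
    print(n,((proj(n,tips)-o)*6).round(0).tolist(),((proj(n,tab)-o)*6).round(0).tolist())
E
```

```text
stand [ 0.693   0.0429 -0.0541  0.1194] [-0.1  1.  -0.3  0.3 -0.3 -0.3 -1.  -0.9 -0.3 -0.5  0.1  0.6  0.1 -0. ]
bin [ 0.5611 -0.28    0.0661] [-0.7  0.  -0.7  1.2 -0.7 -0.5  2.3  0.6 -0.3 -0.8 -1.4 -0.1  1.  -0. ]
side [[412.0, 339.0], [373.0, 329.0], [450.0, 349.0], [449.0, 221.0]] [[384.0, 427.0], [393.0, 414.0], [392.0, 389.0]]
top [[333.0, 449.0], [333.0, 400.0], [334.0, 497.0], [372.0, 480.0]] [[302.0, 427.0], [273.0, 435.0], [348.0, 432.0]]
```

play_rows --pt "-0.002 0.03 0 0 0 0.003" --pt "-0.002 0.055 0 0 0 0.003" --pt "-0.002 0.07 0 0 0 0.003" --pt "-0.002 0.08 0 0 0 0.003" --pt "-0.002 0.08 0 0 0 0.003"

```text
t: 1.9
tcp_pos: [0.5098, -0.2824, 0.0751]
tool_rot: [-0.444, 0.417, -0.542, 0.579]
force: [-0.8, 1.0, -0.0]
finger_gap: 0.586
```

play_rows --pt "0 0 0 0 0 0" --pt "0 0 0 0 0 0" --pt "0 0 0 0 0 0" --pt "0 0 0 0 0 0" --pt "0 0 0 0 0 0" --gripper 0.0 --force 60

```text
t: 2.4
tcp_pos: [0.5101, -0.2821, 0.0762]
tool_rot: [-0.444, 0.416, -0.542, 0.58]
force: [-1.0, -0.3, -1.6]
finger_gap: 0.112
```

```bash
python3 - <<'E'
from h import *
s=sense();print(s["t"],s["q"].round(3),s["finger_gap"]*.0854,s["force"],s["tcp_pos"])
im=snapshot("side");crop(im,230,110,130,110,6,"pics/g2.png")
E
```

```text
2.4 [-0.801  0.652  1.826  0.403  0.529 -1.203] 0.009605281436999815 [-1.00627987 -0.33582881 -1.61660744] [ 0.51006126 -0.28205003  0.07620732]
```

View pics/g2.png

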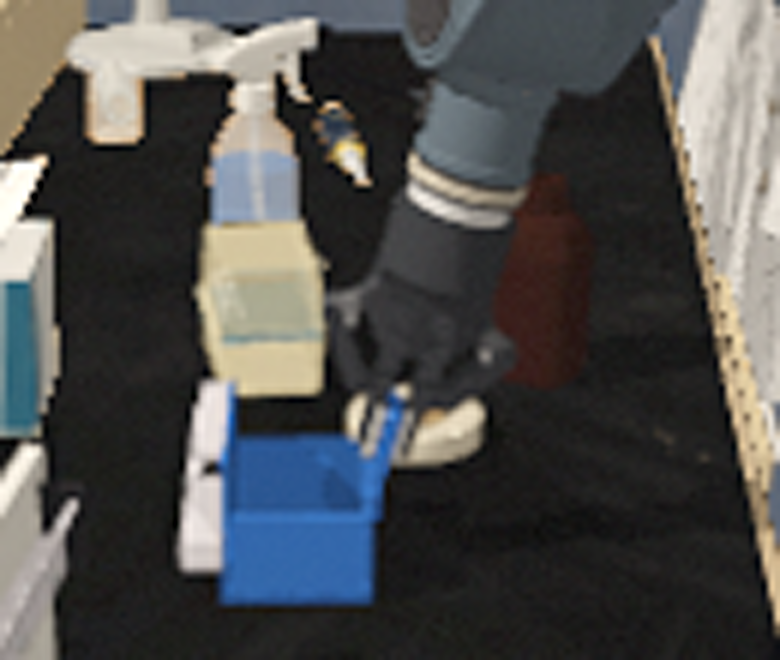

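```bash
cat > plan.py <<'E'
import numpy as np, cv2
S=8 # px/mm ; stand frame: X from -140..20, Z 0..260
def px(P): P=np.array(P,float); return np.round(np.c_[(P[:,0]+140)*S,P[:,1]*S]).astype(np.int32)
ob=np.zeros((260*S,160*S),np.uint8)
t=np.tan(np.radians(24)); c=np.cos(np.radians(24)); s=np.sin(np.radians(24))
ax=np.array([s,-c]); n=np.array([c,s])
top=np.array([-20.,150.])
# lip: axis through top down 24/cos to block
bot=top+ax*26
lip=[top-n*2.5,top+n*2.5,bot+n*2.5,bot-n*2.5]
for poly in ([(0,0),(20,0),(20,172),(0,172)],lip,[(-14,105),(0,105),(0,128),(-14,128)],[(-50,0),(0,0),(0,10),(-50,10)]):
    cv2.fillPoly(ob,[px(poly)],1)
D=cv2.distanceTransform(1-ob,cv2.DIST_L2,5)/S
tip=np.array([67.,79.])
st=[tip-n*2.25,tip+n*2.25,tip+n*2.25-ax*18,tip-n*2.25-ax*18]
polys=[[(-46.5,0),(42.5,0),(42.5,60),(-46.5,60)],[(42.5,0),(47.5,0),(47.5,101),(42.5,101)],[(47.5,95.5),(63.5,95.5),(63.5,101.5),(47.5,101.5)],st,[(47.5,17),(74,17),(74,37),(47.5,37)]]
pts=[]
for p in polys:
    p=np.array(p)
    for a,b in zip(p,np.roll(p,-1,0)):
        k=int(np.linalg.norm(b-a)/.5)+2; pts.append(a+(b-a)*np.linspace(0,1,k)[:,None])
pts=np.vstack(pts); hook=np.array([54.5,95.])
def rot(P,th):
    P=np.atleast_2d(P);return np.c_[P[:,0]*np.cos(th)+P[:,1]*np.sin(th),-P[:,0]*np.sin(th)+P[:,1]*np.cos(th)]
def clear(x,z,th): # tip position in stand frame, tilt th rad
    q=rot(pts-tip,th)+[x,z]
    i=np.round((q[:,0]+140)*S).astype(int);j=np.round(q[:,1]*S).astype(int)
    ok=(i>=0)&(i<D.shape[1])&(j>=0)&(j<D.shape[0])
    return D[j[ok],i[ok]].min()
E
python3 - <<'E'
from plan import *
print("seated",clear(-7.5,134.3,0),clear(-7.5,135,0))
xs=np.arange(-22,0,.5)
for z in range(170,132,-4):
    row=[]
    for d in (0,5,10,15,20,25,30,35):
        v=[clear(x,z,np.radians(d)) for x in xs]; k=int(np.argmax(v)); fr=[x for x,u in zip(xs,v) if u>.2]
        row.append("%4.1f@%5.1f"%(v[k],xs[k]))
    print(z,row)
E
```

```text
seated 0.0 0.5
170 [' 1.0@-22.0', ' 4.6@-22.0', ' 8.4@-22.0', '12.0@-22.0', '15.1@-22.0', '18.0@-22.0', '19.1@-22.0', '19.0@-22.0']
166 [' 1.0@-22.0', ' 4.6@-22.0', ' 8.4@-22.0', '12.1@-22.0', '15.5@-22.0', '15.4@-22.0', '15.1@-22.0', '15.0@-22.0']
162 [' 1.0@-22.0', ' 4.6@-22.0', ' 8.4@-22.0', '11.7@-22.0', '11.5@-22.0', '11.4@-22.0', '11.3@-15.0', '11.2@-16.5']
158 [' 1.0@-22.0', ' 4.6@-22.0', ' 7.8@-22.0', ' 7.7@-22.0', ' 7.5@-22.0', ' 7.9@-11.5', ' 7.7@-13.0', ' 7.5@-15.0']
154 [' 1.0@-22.0', ' 4.2@-22.0', ' 4.0@-22.0', ' 3.8@-22.0', ' 4.9@-11.5', ' 5.4@-11.0', ' 4.7@-12.0', ' 3.9@-13.5']
150 [' 0.8@-22.0', ' 0.6@-22.0', ' 0.4@-22.0', ' 2.1@-12.5', ' 4.0@-10.5', ' 4.1@-10.5', ' 3.2@-11.5', ' 2.4@-12.5']
146 [' 1.0@-11.5', ' 0.9@-12.0', ' 1.2@-11.5', ' 1.8@-11.0', ' 3.3@ -9.5', ' 3.1@ -9.5', ' 2.2@-10.5', ' 1.5@-11.5']
142 [' 1.9@ -9.0', ' 3.6@ -7.0', ' 3.5@ -7.5', ' 3.4@ -7.5', ' 3.1@ -7.5', ' 2.2@ -9.0', ' 1.4@-10.0', ' 0.5@-11.0']
138 [' 1.9@-22.0', ' 2.6@ -6.5', ' 2.3@ -7.0', ' 1.9@ -7.0', ' 1.8@ -7.5', ' 1.5@ -8.0', ' 0.7@ -9.0', ' 0.0@-22.0']
134 [' 3.5@-22.0', ' 2.3@-22.0', ' 1.2@ -6.5', ' 0.6@ -7.0', ' 0.3@ -7.5', ' 0.0@-22.0', ' 0.0@-22.0', ' 0.0@-22.0']
```

```bash
python3 - <<'E'
from fit import *
g=cv2.imread("pics/top0.png").astype(float).min(axis=2)
B=[];F=[]
for c in range(236,304):
    col=g[140:165,c]; k=int(np.argmax(col)); m=col[k]
    lo=col[max(0,k-6):k].min(); h=(m+lo)/2
    i=k
    while col[i]>h:i-=1
    B.append((c,140+i+(h-col[i])/(col[i+1]-col[i])))
    hi=(m+col[k+4:k+6].mean())/2;i=k
    while col[i]>hi:i+=1
    F.append((c,140+i-(hi-col[i])/(col[i-1]-col[i])))
for L in(B,F):
    P=onz("top",L,.172); p=np.polyfit(P[:,1],P[:,0],1); r=P[:,0]-np.polyval(p,P[:,1]); ok=abs(r)<.0015;p=np.polyfit(P[ok,1],P[ok,0],1)
    print("yaw",-np.arctan(p[0]),"x at y=.043",np.polyval(p,.0429),"rms",r[ok].std(),ok.sum())
E
```

```text
stand [ 0.693   0.0429 -0.0541  0.1194] [-0.1  1.  -0.3  0.3 -0.3 -0.3 -1.  -0.9 -0.3 -0.5  0.1  0.6  0.1 -0. ]
bin [ 0.5611 -0.28    0.0661] [-0.7  0.  -0.7  1.2 -0.7 -0.5  2.3  0.6 -0.3 -0.8 -1.4 -0.1  1.  -0. ]
yaw -0.07038615674213179 x at y=.043 0.707282455506615 rms 0.00045472107920965267 68
yaw -0.06945143347776657 x at y=.043 0.6932160185052637 rms 0.000445700564838348 68
```

```bash
cat > go.py <<'E'
from h import *
import plan, os, json
ST=np.array(json.load(open("st.json"))) if os.path.exists("st.json") else np.array([.6943,.043,-.070])
TB=np.array([-51.2,76.2])
def target(X,Z,deg,Y=0.):
    th=np.radians(deg); q=plan.rot(TB-plan.tip,th)[0]+[X,Z]
    c,s=np.cos(ST[2]),np.sin(ST[2]); x,y=q[0]/1000,Y/1000
    return np.array([ST[0]+x*c-y*s,ST[1]+x*s+y*c,q[1]/1000]),gripR(ST[2],np.radians(15)-th)
def where():
    s=sense();Rm=R.from_quat(s["tool_rot"]).as_matrix();Y=R.from_euler('z',ST[2]).as_matrix()
    A=Y.T@Rm; tau=np.arctan2(A[0,1],-A[2,1]); th=np.radians(15)-tau
    p=Y.T@(s["tcp_pos"]-[ST[0],ST[1],0])*1000
    q=np.array([p[0],p[2]])-plan.rot(TB-plan.tip,th)[0]
    print("t %.2f tip X %.1f Z %.1f tilt %.1f Y %.1f yawerr %.3f F %s gap %.4f clr %.1f"%(s["t"],q[0],q[1],np.degrees(th),p[1],np.arctan2(A[1,2],A[0,2]),s["force"].round(1),s["finger_gap"]*.0854,plan.clear(q[0],q[1],th)))
def to(*a): show("to %s"%(a,),*target(*a))
E
python3 - <<'E'
from go import *
import itertools
where(); to(-40,190,25)
print(target(-40,190,25))
# path clearance
wp=[(-40,190,25),(-22,190,25),(-14,170,25),(-11.5,158,24),(-10.5,150,23),(-9,146,21),(-7.7,142,17),(-7,141,10),(-7,141,5),(-7,140,2),(-7.5,135,0)]
for a,b in zip(wp,wp[1:]):
    for f in(0,.25,.5,.75):
        v=np.array(a)*(1-f)+np.array(b)*f; print(v.round(1),round(plan.clear(v[0],v[1],np.radians(v[2])),1),end='; ')
    print()
E
```

```text
t 2.45 tip X -42.8 Z 78.6 tilt 0.2 Y -337.1 yawerr 0.137 F [ 0.5  0.1 -0.8] gap 0.0093 clr 6.6
to (-40, 190, 25) [-0.3324, -0.1403, 0.0983, -0.4354, 0.1378, -0.007] | n lin 7.5 rot 3.0
(array([0.5463543 , 0.05337315, 0.23741582]), array([[-0.06994285, -0.17322291,  0.98239596],
       [-0.997551  ,  0.01214545, -0.06888026],
       [ 0.        , -0.98480775, -0.17364818]]))
[-40 190  25] 29.1; [-35.5 190.   25. ] 24.6; [-31. 190.  25.] 20.1; [-26.5 190.   25. ] 15.6; 
[-22 190  25] 11.1; [-20. 185.  25.] 10.2; [-18. 180.  25.] 10.4; [-16. 175.  25.] 10.6; 
[-14. 170.  25.] 10.7; [-13.4 167.   24.8] 10.6; [-12.8 164.   24.5] 9.8; [-12.1 161.   24.2] 9.0; 
[-11.5 158.   24. ] 8.0; [-11.2 156.   23.8] 6.5; [-11.  154.   23.5] 5.4; [-10.8 152.   23.2] 4.6; 
[-10.5 150.   23. ] 4.1; [-10.1 149.   22.5] 4.0; [ -9.8 148.   22. ] 3.9; [ -9.4 147.   21.5] 3.8; 
[ -9. 146.  21.] 3.6; [ -8.7 145.   20. ] 3.1; [ -8.4 144.   19. ] 3.3; [ -8. 143.  18.] 3.4; 
[ -7.7 142.   17. ] 3.4; [ -7.5 141.8  15.2] 3.3; [ -7.4 141.5  13.5] 3.3; [ -7.2 141.2  11.8] 3.2; 
[ -7 141  10] 3.1; [ -7.  141.    8.8] 3.2; [ -7.  141.    7.5] 3.4; [ -7.  141.    6.2] 3.5; 
[ -7 141   5] 3.4; [ -7.  140.8   4.2] 3.1; [ -7.  140.5   3.5] 2.6; [ -7.  140.2   2.8] 2.0; 
[ -7. 140.   2.] 1.5; [ -7.1 138.8   1.5] 1.2; [ -7.2 137.5   1. ] 1.0; [ -7.4 136.2   0.5] 0.8;
```

play_rows --pt "0 -0.02 0 0 0 0" --pt "0 -0.05 0 0 0 0" --pt "0 -0.09 0 0 0 0" --pt "0 -0.12 0 0 0 0" --pt "0 -0.12 0 0 0 0"

```text
t: 2.95
tcp_pos: [0.4803, -0.2862, 0.1959]
tool_rot: [-0.445, 0.413, -0.544, 0.579]
force: [0.7, -1.3, -2.0]
finger_gap: 0.108
```

```bash
python3 - <<'E'
from go import *
where(); to(-45,195,25); print(sense()["q"])
im=snapshot("side");crop(im,230,60,130,120,6,"pics/g3.png")
E
```

```text
t 2.95 tip X -72.3 Z 199.1 tilt -0.2 Y -343.3 yawerr 0.138 F [ 0.7 -1.3 -2. ] gap 0.0092 clr 42.9
to (-45, 195, 25) [-0.3348, -0.0247, 0.0932, -0.441, 0.1373, -0.0005] | n lin 7.0 rot 3.1
[-0.85016019  0.42224273  1.80084163  0.2993657   0.77191613 -1.11698683]
```

View pics/g3.png

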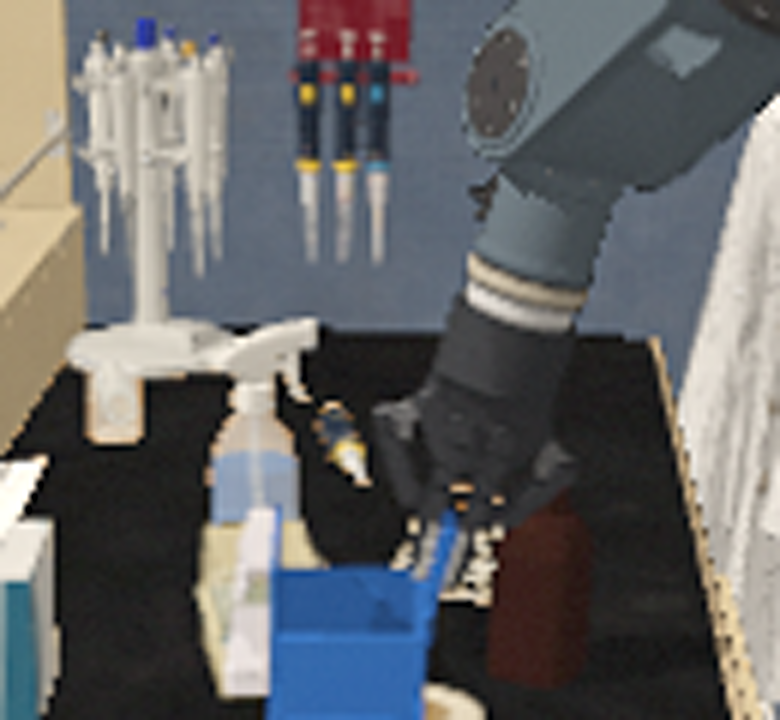

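play_rows --pt "-0.01 -0.005 0.003 -0.03 0.01 0" --pt "-0.04 -0.01 0.01 -0.07 0.02 0" --pt "-0.08 -0.01 0.02 -0.12 0.04 0" --pt "-0.12 -0.015 0.03 -0.18 0.05 0" --pt "-0.16 -0.02 0.045 -0.23 0.07 0" --pt "-0.2 -0.02 0.055 -0.28 0.08 0" --pt "-0.24 -0.025 0.067 -0.33 0.1 0" --pt "-0.28 -0.025 0.08 -0.38 0.115 0" --pt "-0.31 -0.025 0.087 -0.42 0.13 0" --pt "-0.329 -0.025 0.092 -0.441 0.137 0" --pt "-0.335 -0.025 0.093 -0.441 0.137 0" --pt "-0.335 -0.025 0.093 -0.441 0.137 0"

```text
t: 4.2
tcp_pos: [0.5393, 0.0562, 0.2388]
tool_rot: [-0.524, 0.563, -0.465, 0.439]
force: [0.8, 0.2, -1.6]
finger_gap: 0.109
```

```bash
python3 - <<'E'
from go import *
where(); to(-22,190,25);to(-14,170,25); to(-13,163,25);print(sense()["q"])
im=snapshot("side");crop(im,180,120,130,120,6,"pics/g4.png")
im=snapshot("top");crop(im,220,120,130,90,6,"pics/h4.png")
E
```

```text
t 4.20 tip X -47.6 Z 190.4 tilt 25.5 Y 2.3 yawerr 0.004 F [ 0.8  0.2 -1.6] gap 0.0093 clr 37.2
to (-22, 190, 25) [0.0024, -0.0033, 0.025, 0.0086, 0.004, -0.0059] | n lin 0.5 rot 0.1
to (-14, 170, 25) [0.0025, 0.0149, 0.0365, 0.0086, 0.004, -0.0059] | n lin 0.8 rot 0.1
to (-13, 163, 25) [0.0026, 0.0216, 0.0388, 0.0086, 0.004, -0.0059] | n lin 0.9 rot 0.1
[-1.02380860e-01  4.84429217e-01  1.50685961e+00 -4.31628939e-05
  1.33358256e+00 -3.58987877e-02]
```

View pics/g4.png

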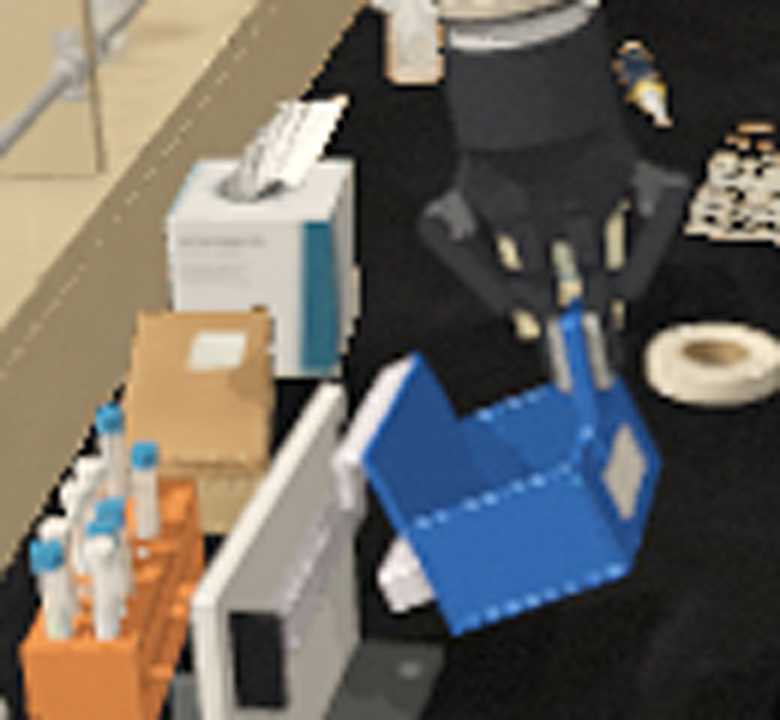

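View pics/h4.png

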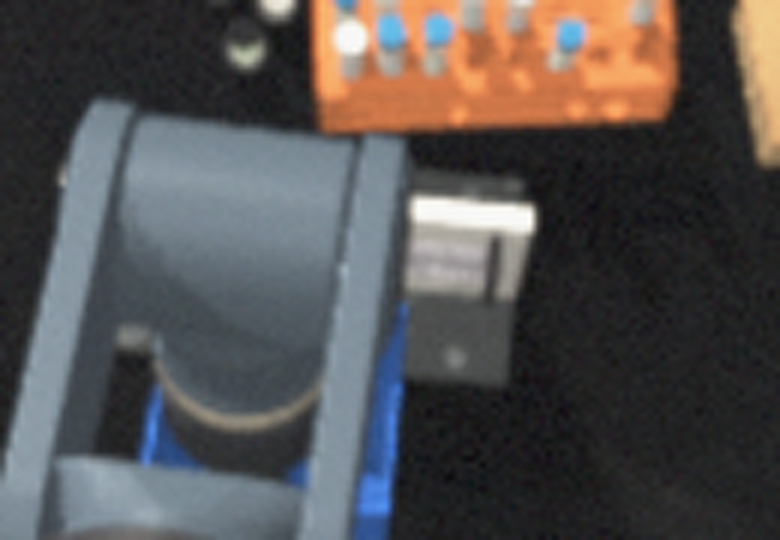

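play_rows --pt "0 -0.003 0.007 0.004 0.002 -0.003" --pt "0.001 -0.003 0.016 0.008 0.004 -0.006" --pt "0.002 -0.003 0.025 0.0086 0.004 -0.006" --pt "0.0025 0.004 0.03 0.0086 0.004 -0.006" --pt "0.0025 0.015 0.0365 0.0086 0.004 -0.006" --pt "0.0025 0.0216 0.0388 0.0086 0.004 -0.006" --pt "0.0025 0.0216 0.0388 0.0086 0.004 -0.006" --pt "0.0025 0.0216 0.0388 0.0086 0.004 -0.006"

```text
t: 5.1
tcp_pos: [0.5737, 0.0509, 0.2117]
tool_rot: [-0.522, 0.56, -0.471, 0.438]
force: [-1.3, 0.2, -0.9]
finger_gap: 0.107
```

```bash
python3 - <<'E'
from go import *
where(); 
for X in (-6,-5,-4,-3,-2,-1):print(X,plan.clear(X,163,np.radians(25)))
to(-6,163,25);to(0,163,25)
im=snapshot("side");crop(im,180,120,130,120,6,"pics/g5.png")
E
```

```text
t 5.10 tip X -12.5 Z 164.4 tilt 24.9 Y -0.6 yawerr -0.002 F [-1.3  0.2 -0.9] gap 0.0092 clr 9.9
-6 3.375
-5 2.375
-4 1.375
-3 0.375
-2 0.0
-1 0.0
to (-6, 163, 25) [-0.0006, 0.0001, 0.0067, -0.0012, -0.0018, -0.0002] | n lin 0.1 rot 0.0
to (0, 163, 25) [-0.0006, -0.001, 0.0126, -0.0012, -0.0018, -0.0002] | n lin 0.3 rot 0.0
```

View pics/g5.png

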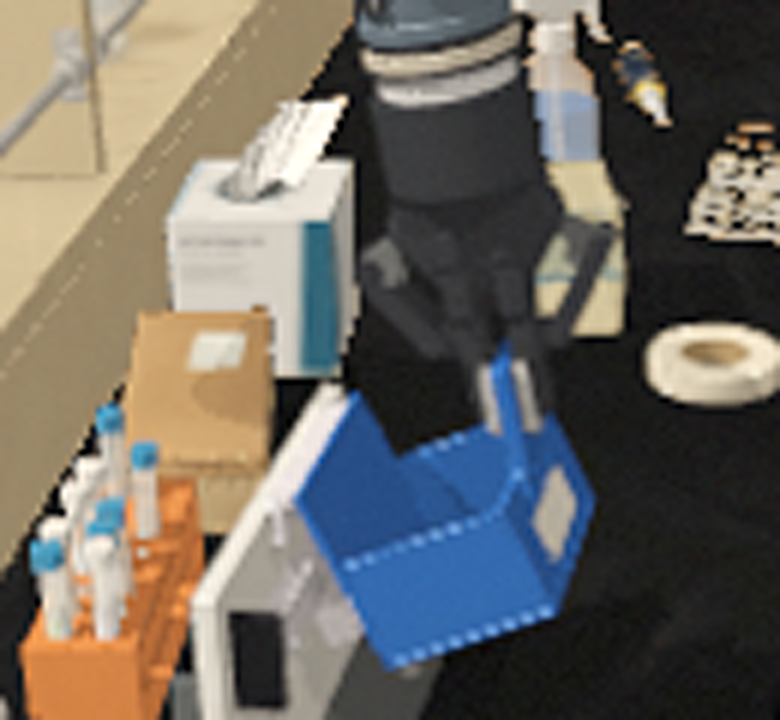

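play_rows --pt "0 0 0.002 0 0 0" --pt "0 0 0.004 0 0 0" --pt "0 0 0.006 0 0 0" --pt "0 0 0.0075 0 0 0" --pt "0 0 0.0075 0 0 0" --pt "0 0 0.0075 0 0 0"

```text
t: 5.75
tcp_pos: [0.5815, 0.0502, 0.2109]
tool_rot: [-0.521, 0.56, -0.471, 0.438]
force: [0.0, -0.7, -0.8]
finger_gap: 0.109
```

play_rows --pt "0 0 0.001 0 0 0" --pt "0 0 0.001 0 0 0" --pt "0 0 0.001 0 0 0"

```text
t: 6.05
tcp_pos: [0.5823, 0.0501, 0.2107]
tool_rot: [-0.521, 0.56, -0.471, 0.438]
force: [-1.1, 0.1, -1.9]
finger_gap: 0.106
```

```bash
python3 -c "
from go import *
where()"
```

```text
t 6.05 tip X -3.8 Z 163.6 tilt 24.9 Y -0.7 yawerr -0.002 F [-1.1  0.1 -1.9] gap 0.0091 clr 1.1
```

play_rows --pt "0 0 0.0015 0 0 0" --pt "0 0 0.0015 0 0 0" --pt "0 0 0.0015 0 0 0"

```text
t: 6.35
tcp_pos: [0.5827, 0.0501, 0.2105]
tool_rot: [-0.522, 0.561, -0.471, 0.438]
force: [-4.3, 0.6, 1.4]
finger_gap: 0.108
```

play_rows --pt "0 0 0.0015 0 0 0" --pt "0 0 0.0015 0 0 0" --pt "0 0 0.0015 0 0 0"

```text
t: 6.65
tcp_pos: [0.5827, 0.0502, 0.2104]
tool_rot: [-0.523, 0.561, -0.47, 0.437]
force: [-7.2, 0.7, 4.2]
finger_gap: 0.107
```

```bash
python3 -c "
from go import *
where();print(sense()['ft_torque'])"
```

```text
t 6.65 tip X -3.7 Z 162.6 tilt 25.2 Y -0.7 yawerr -0.002 F [-7.2  0.7  4.2] gap 0.0091 clr 1.2
[0.05616074 1.24103861 0.06792753]
```

play_rows --pt "0 0 -0.004 0 0 0" --pt "0 0 -0.009 0 0 0" --pt "0 0 -0.009 0 0 0" --pt "0 0 -0.009 0 0 0"

```text
t: 7.05
tcp_pos: [0.5773, 0.0505, 0.212]
tool_rot: [-0.521, 0.56, -0.472, 0.439]
force: [0.2, 0.5, -1.9]
finger_gap: 0.109
```

```bash
echo '[0.6932,0.043,-0.070]'>st.json; python3 - <<'E'
from go import *
where()
for w in [(-11,158,24),(-11,154,24),(-10.5,150,23),(-9,146,21),(-7.7,142,17)]: to(*w)
E
```

```text
t 7.05 tip X -7.6 Z 165.1 tilt 24.7 Y -0.7 yawerr -0.002 F [ 0.2  0.5 -1.9] gap 0.0093 clr 4.8
to (-11, 158, 24) [-0.0007, 0.009, -0.0025, 0.0128, -0.0021, -0.0002] | n lin 0.2 rot 0.1
to (-11, 154, 24) [-0.0007, 0.0129, -0.0018, 0.0128, -0.0021, -0.0002] | n lin 0.3 rot 0.1
to (-10.5, 150, 23) [-0.0007, 0.0188, -0.0011, 0.0302, -0.0021, -0.0001] | n lin 0.4 rot 0.2
to (-9, 146, 21) [-0.0007, 0.0266, 0.0003, 0.0651, -0.0021, -0.0001] | n lin 0.5 rot 0.4
to (-7.7, 142, 17) [-0.0007, 0.0385, 0.0011, 0.1349, -0.0021, -0.0] | n lin 0.8 rot 0.9
```

play_rows --pt "0 0.004 -0.002 0.006 -0.002 0" --pt "0 0.009 -0.0025 0.0128 -0.002 0" --pt "0 0.013 -0.0018 0.0128 -0.002 0" --pt "0 0.016 -0.0015 0.02 -0.002 0" --pt "0 0.0188 -0.0011 0.03 -0.002 0" --pt "0 0.0188 -0.0011 0.03 -0.002 0" --pt "0 0.0188 -0.0011 0.03 -0.002 0"

```text
t: 7.75
tcp_pos: [0.5723, 0.0508, 0.1935]
tool_rot: [-0.515, 0.553, -0.479, 0.447]
force: [-0.8, 0.2, -1.3]
finger_gap: 0.109
```

```bash
python3 - <<'E'
from go import *
where()
for w in [(-10.5,150,23),(-9,146,21),(-8.4,144,19),(-7.7,142,17),(-7.2,141,12)]: to(*w)
im=snapshot("side");crop(im,180,120,130,120,6,"pics/g6.png")
E
```

```text
t 7.75 tip X -11.3 Z 149.6 tilt 23.1 Y -0.6 yawerr -0.000 F [-0.8  0.2 -1.3] gap 0.0093 clr 3.1
to (-10.5, 150, 23) [-0.0006, -0.0002, 0.0007, 0.0021, -0.0, -0.0001] | n lin 0.0 rot 0.0
to (-9, 146, 21) [-0.0006, 0.0075, 0.0019, 0.037, -0.0, -0.0001] | n lin 0.2 rot 0.2
to (-8.4, 144, 19) [-0.0006, 0.0135, 0.002, 0.0719, -0.0, -0.0001] | n lin 0.3 rot 0.5
to (-7.7, 142, 17) [-0.0006, 0.0195, 0.0023, 0.1068, -0.0, -0.0001] | n lin 0.4 rot 0.7
to (-7.2, 141, 12) [-0.0006, 0.0307, 0.0021, 0.194, -0.0, -0.0001] | n lin 0.6 rot 1.3
```

View pics/g6.png

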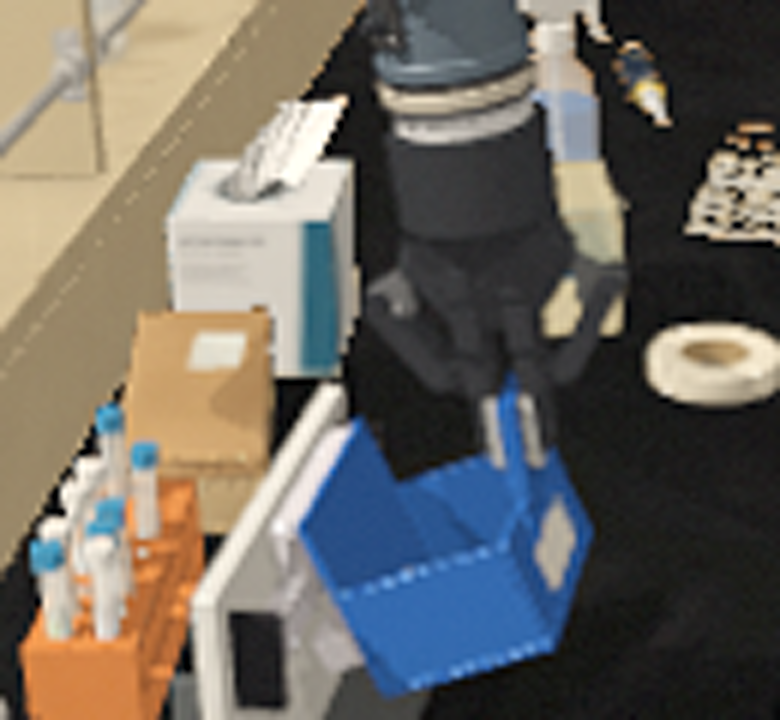

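play_rows --pt "0 0.0 0.001 0.002 0 0" --pt "0 0.004 0.0013 0.02 0 0" --pt "0 0.0075 0.0019 0.037 0 0" --pt "0 0.0105 0.002 0.055 0 0" --pt "0 0.0135 0.002 0.072 0 0" --pt "0 0.0135 0.002 0.072 0 0" --pt "0 0.0135 0.002 0.072 0 0"

```text
t: 8.5
tcp_pos: [0.5724, 0.0509, 0.1799]
tool_rot: [-0.499, 0.535, -0.499, 0.465]
force: [0.5, -0.4, -1.6]
finger_gap: 0.109
```

```bash
python3 - <<'E'
from go import *
where()
for w in [(-7.7,142,17),(-7.2,141,12),(-7,141,7),(-7,140.5,4)]: to(*w)
E
```

```text
t 8.50 tip X -8.4 Z 144.0 tilt 19.0 Y -0.6 yawerr 0.000 F [ 0.5 -0.4 -1.6] gap 0.0093 clr 3.3
to (-7.7, 142, 17) [-0.0006, 0.006, -0.0, 0.0349, 0.0, -0.0001] | n lin 0.1 rot 0.2
to (-7.2, 141, 12) [-0.0006, 0.0172, -0.0011, 0.1222, 0.0, -0.0001] | n lin 0.3 rot 0.8
to (-7, 141, 7) [-0.0006, 0.0274, -0.0016, 0.2095, -0.0, -0.0001] | n lin 0.5 rot 1.4
to (-7, 140.5, 4) [-0.0006, 0.0341, -0.0016, 0.2618, -0.0, -0.0001] | n lin 0.7 rot 1.7
```

play_rows --pt "0 0.003 0 0.0175 0 0" --pt "0 0.006 0 0.035 0 0" --pt "0 0.0115 -0.0005 0.078 0 0" --pt "0 0.017 -0.001 0.122 0 0" --pt "0 0.022 -0.0013 0.165 0 0" --pt "0 0.0274 -0.0016 0.2095 0 0" --pt "0 0.031 -0.0016 0.236 0 0" --pt "0 0.034 -0.0016 0.262 0 0" --pt "0 0.034 -0.0016 0.262 0 0" --pt "0 0.034 -0.0016 0.262 0 0"

```text
t: 9.5
tcp_pos: [0.5688, 0.0511, 0.1463]
tool_rot: [0.434, -0.465, 0.564, -0.526]
force: [0.3, -0.3, -1.5]
finger_gap: 0.107
```

```bash
python3 - <<'E'
from go import *
where()
for w in [(-7,140,2),(-7.3,138,0.5),(-7.5,136,0),(-7.5,134,0)]: to(*w)
im=snapshot("side");crop(im,180,120,130,120,6,"pics/g7.png")
E
```

```text
t 9.50 tip X -6.5 Z 140.8 tilt 4.0 Y -0.7 yawerr -0.000 F [ 0.3 -0.3 -1.5] gap 0.0092 clr 2.5
to (-7, 140, 2) [-0.0007, 0.0047, -0.0015, 0.0347, -0.0001, -0.0001] | n lin 0.1 rot 0.2
to (-7.3, 138, 0.5) [-0.0007, 0.0097, -0.0028, 0.0609, -0.0001, -0.0001] | n lin 0.2 rot 0.4
to (-7.5, 136, 0) [-0.0007, 0.0126, -0.0035, 0.0696, -0.0001, -0.0001] | n lin 0.3 rot 0.5
to (-7.5, 134, 0) [-0.0007, 0.0146, -0.0039, 0.0696, -0.0001, -0.0001] | n lin 0.3 rot 0.5
```

View pics/g7.png

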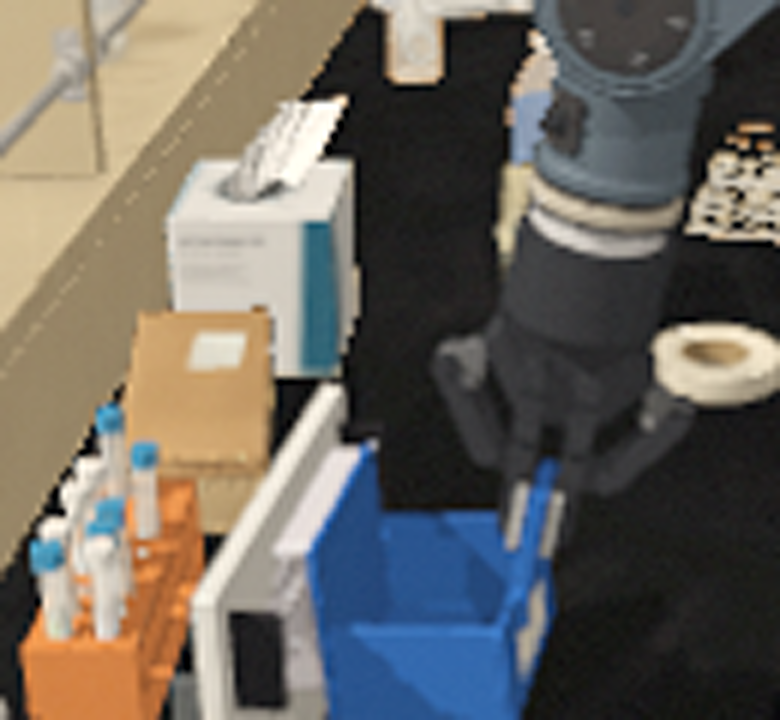

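play_rows --pt "0 0.0025 -0.0008 0.017 0 0" --pt "0 0.0047 -0.0015 0.035 0 0" --pt "0 0.0075 -0.0022 0.05 0 0" --pt "0 0.0097 -0.0028 0.061 0 0" --pt "0 0.0126 -0.0035 0.0696 0 0" --pt "0 0.0126 -0.0035 0.0696 0 0" --pt "0 0.0126 -0.0035 0.0696 0 0"

```text
t: 10.25
tcp_pos: [0.5676, 0.0512, 0.133]
tool_rot: [0.415, -0.445, 0.58, -0.541]
force: [0.1, 0.9, -1.8]
finger_gap: 0.106
```

```bash
python3 - <<'E'
from go import *
where()
for w in [(-7.5,134,0),(-7.5,133,0)]: to(*w)
E
```

```text
t 10.25 tip X -7.7 Z 135.8 tilt -0.0 Y -0.7 yawerr -0.000 F [ 0.1  0.9 -1.8] gap 0.0091 clr 0.6
to (-7.5, 134, 0) [-0.0007, 0.0018, -0.0003, -0.0, -0.0001, -0.0001] | n lin 0.0 rot 0.0
to (-7.5, 133, 0) [-0.0007, 0.0027, -0.0006, -0.0, -0.0001, -0.0001] | n lin 0.1 rot 0.0
```

play_rows --pt "0 0.001 -0.0002 0 0 0" --pt "0 0.002 -0.0004 0 0 0" --pt "0 0.0027 -0.0006 0 0 0" --pt "0 0.0027 -0.0006 0 0 0"

```text
t: 10.65
tcp_pos: [0.5677, 0.0511, 0.1302]
tool_rot: [0.415, -0.445, 0.58, -0.541]
force: [-0.8, -0.5, -1.4]
finger_gap: 0.109
```

```bash
python3 - <<'E'
from go import *
where()
E
```

```text
t 10.65 tip X -7.6 Z 133.1 tilt -0.0 Y -0.7 yawerr -0.000 F [-0.8 -0.5 -1.4] gap 0.0093 clr 0.0
```

play_rows --pt "0 0.001 -0.0003 0 0 0" --pt "0 0.0015 -0.0004 0 0 0" --pt "0 0.0015 -0.0004 0 0 0"

```text
t: 10.95
tcp_pos: [0.5678, 0.0512, 0.1293]
tool_rot: [0.415, -0.445, 0.581, -0.541]
force: [-2.8, 0.6, 3.8]
finger_gap: 0.115
```

```bash
python3 - <<'E'
from go import *
where()
im=snapshot("side");crop(im,180,120,130,120,6,"pics/g8.png")
E
```

```text
t 10.95 tip X -7.5 Z 132.2 tilt -0.1 Y -0.6 yawerr 0.000 F [-2.8  0.6  3.8] gap 0.0098 clr 0.0
```

View pics/g8.png

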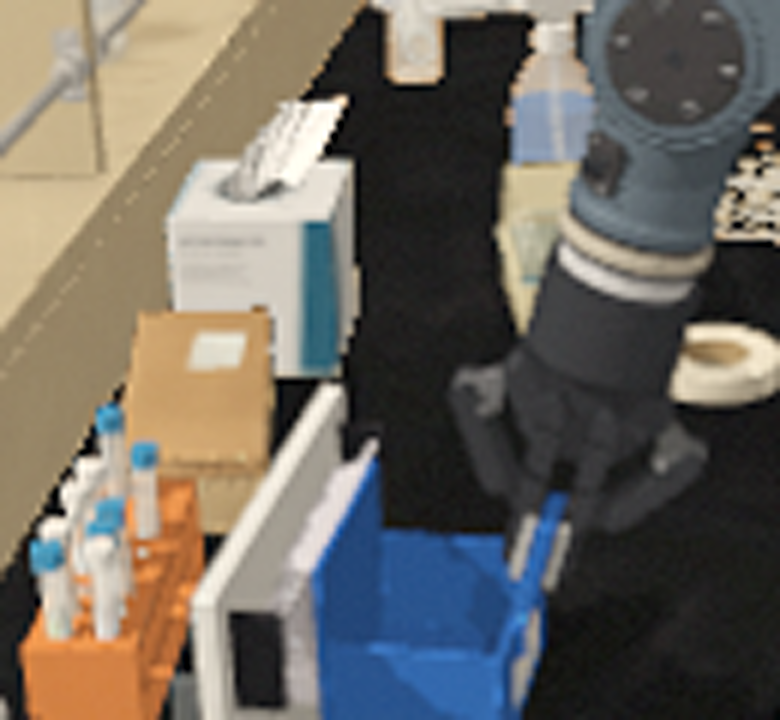

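play_rows --pt "0 0 0 0 0 0" --pt "0 0 0 0 0 0" --pt "0 0 0 0 0 0" --pt "0 0 0 0 0 0" --gripper 0.04

```text
t: 11.4
tcp_pos: [0.5676, 0.0512, 0.1285]
tool_rot: [0.415, -0.445, 0.58, -0.541]
force: [-0.1, -0.2, -0.1]
finger_gap: 0.464
```

play_rows --pt "0 -0.01 0 0 0 0" --pt "0 -0.03 0 0 0 0" --pt "0 -0.06 0 0 0 0" --pt "0 -0.1 0 0 0 0" --pt "0 -0.14 0 0 0 0" --pt "0 -0.17 0 0 0 0" --pt "0 -0.17 0 0 0 0"

```text
t: 12.1
tcp_pos: [0.5252, 0.0543, 0.2983]
tool_rot: [0.413, -0.442, 0.583, -0.543]
force: [0.3, 0.2, 0.0]
finger_gap: 0.468
```

```bash
python3 - <<'E'
from go import *
where()
im=snapshot("side");cv2.imwrite("pics/side9.png",im[:,:,::-1]);crop(im,180,120,130,120,6,"pics/g9.png")
im=snapshot("top");cv2.imwrite("pics/top9.png",im[:,:,::-1])
E
sed -i 's/ST=r.x/ST=r.x/' fit.py
python3 - <<'E'
from fit import *
St=[.6932,.043,-.07]
c,s=np.cos(-.07),np.sin(-.07);B=[St[0]-.0745*c,St[1]-.0745*s,-.07]
M=[(tuple(np.add(a,(0,0,55))),tuple(np.add(b,(0,0,55)))) for a,b in BM]
draw("side","pics/side9.png",[(St,SM),(B,M)],(180,150,120,110),6,"pics/i.png")
draw("top","pics/top9.png",[(St,SM),(B,M)],(150,130,170,110),4,"pics/j.png")
E
```

```text
t 12.10 tip X -50.3 Z 302.3 tilt -0.6 Y -0.5 yawerr 0.000 F [0.3 0.2 0. ] gap 0.0399 clr 80.2
stand [ 0.693   0.0429 -0.0541  0.1194] [-0.1  1.  -0.3  0.3 -0.3 -0.3 -1.  -0.9 -0.3 -0.5  0.1  0.6  0.1 -0. ]
bin [ 0.5611 -0.28    0.0661] [-0.7  0.  -0.7  1.2 -0.7 -0.5  2.3  0.6 -0.3 -0.8 -1.4 -0.1  1.  -0. ]
```

View pics/i.png

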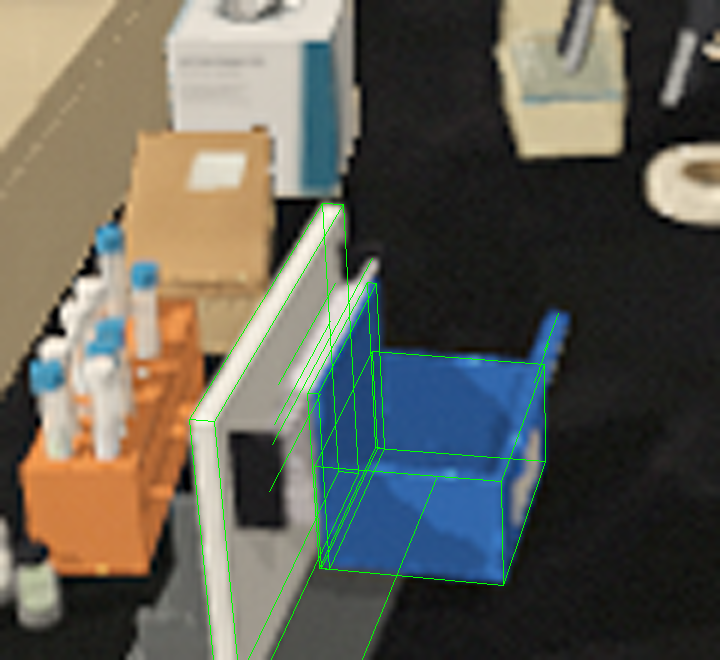

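View pics/j.png

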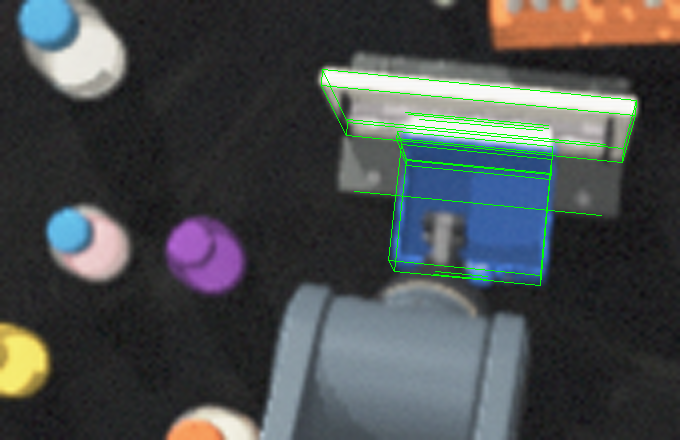

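```bash
python3 - <<'E'
from fit import *
t=np.linspace(0,2*np.pi,40)
def cyl(x,y,r,z0,z1):return np.vstack([np.c_[x+r*np.cos(t),y+r*np.sin(t),0*t+z] for z in(z0,z1)])
from scipy.optimize import least_squares
for tag,box_t,box_s,zt,zb,rc in(("pink",(155,175,185,205),(230,283,258,305),.105,.067,.0175),):
    obs={}
    for n,f,b in(("top","pics/top9.png",box_t),("side","pics/side9.png",box_s)):
        im=cv2.imread(f).astype(int); m=(im[:,:,0]-im[:,:,2]>50)
        M=np.zeros_like(m);M[b[1]:b[3],b[0]:b[2]]=m[b[1]:b[3],b[0]:b[2]]
        v,u=np.nonzero(M); obs[n]=(u.min(),u.max(),v.min(),v.max()); print(n,len(u),u.mean(),v.mean(),obs[n])
        obs[n]=np.array([u.mean(),v.mean()])
    def cen(n,x,y):
        h=cv2.convexHull(proj(n,cyl(x,y,rc,zb,zt)).astype(np.float32)); mm=cv2.moments(h); return np.array([mm["m10"]/mm["m00"],mm["m01"]/mm["m00"]])
    for ns in(["top"],["side"],["top","side"]):
        r=least_squares(lambda p:np.concatenate([cen(n,*p)-obs[n] for n in ns]),[.6,.34],diff_step=1e-3); print(tag,ns,r.x.round(4),r.fun.round(2))
    im=cv2.imread("pics/side9.png");crop(im[:,:,::-1],140,220,200,150,4,"pics/k.png")
print(onz("top",[(201,190)],.105))
E
```

```text
stand [ 0.693   0.0429 -0.0541  0.1194] [-0.1  1.  -0.3  0.3 -0.3 -0.3 -1.  -0.9 -0.3 -0.5  0.1  0.6  0.1 -0. ]
bin [ 0.5611 -0.28    0.0661] [-0.7  0.  -0.7  1.2 -0.7 -0.5  2.3  0.6 -0.3 -0.8 -1.4 -0.1  1.  -0. ]
top 95 166.57894736842104 187.22105263157894 (np.int64(162), np.int64(172), np.int64(182), np.int64(192))
side 195 242.56410256410257 294.6461538461538 (np.int64(235), np.int64(250), np.int64(287), np.int64(302))
pink ['top'] [0.5979 0.3739] [-0. -0.]
pink ['side'] [0.5972 0.3611] [-0. -0.]
pink ['top', 'side'] [0.5968 0.3678] [ 1.82  0.38 -0.31  1.9 ]
[[0.58896299 0.25760936 0.105     ]]
```

View pics/k.png

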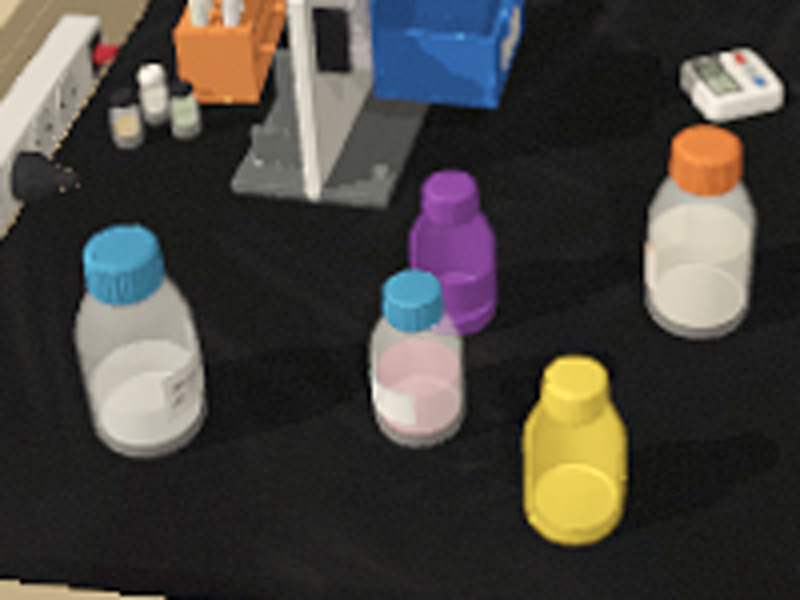

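```bash
python3 - <<'E'
from fit import *
from scipy.optimize import least_squares
t=np.linspace(0,2*np.pi,60)
def cyl(x,y,r,z0,z1):return np.vstack([np.c_[x+r*np.cos(t),y+r*np.sin(t),0*t+z] for z in(z0,z1)])
def cen(n,x,y,zb):
    h=cv2.convexHull(proj(n,cyl(x,y,.0175,zb,.105)).astype(np.float32)); mm=cv2.moments(h); return np.array([mm["m10"]/mm["m00"],mm["m01"]/mm["m00"]])
obs={"top":(166.58,187.22),"side":(242.56,294.65)}
for zb in(.067,.08,.085,.09,.1):
    r=least_squares(lambda p:np.concatenate([cen(n,*p,zb)-obs[n] for n in obs]),[.6,.36],diff_step=1e-3); x,y=r.x
    b=proj("side",cyl(x,y,.028,0,0)); c=proj("side",cyl(x,y,.0175,zb,.105)); ct=proj("top",cyl(x,y,.0175,zb,.105))
    print(zb,r.x.round(4),r.fun.round(2),"base bottom",b[:,1].max().round(1),"x",b[:,0].min().round(1),b[:,0].max().round(1),"cap",c.min(0).round(1),c.max(0).round(1),ct.min(0).round(1),ct.max(0).round(1))
print("observed base bottom 330.6, x 232.9..256; cap side 235-250,287-302 ; top 162-172,182-192")
for uv in((201,190),): pass
E
```

```text
stand [ 0.693   0.0429 -0.0541  0.1194] [-0.1  1.  -0.3  0.3 -0.3 -0.3 -1.  -0.9 -0.3 -0.5  0.1  0.6  0.1 -0. ]
bin [ 0.5611 -0.28    0.0661] [-0.7  0.  -0.7  1.2 -0.7 -0.5  2.3  0.6 -0.3 -0.8 -1.4 -0.1  1.  -0. ]
0.067 [0.5968 0.3678] [ 1.82  0.38 -0.31  1.89] base bottom 331.3 x 232.6 255.2 cap [234.4 285.5] [250.  307.7] [161.5 181.3] [175.3 193.9]
0.08 [0.596  0.3702] [ 0.56  0.32 -0.24  0.55] base bottom 332.0 x 232.8 255.4 cap [234.6 286.2] [250.  304.3] [160.7 181.5] [173.6 193.5]
0.085 [0.5956 0.3712] [ 0.06  0.3  -0.21  0.03] base bottom 332.3 x 232.8 255.5 cap [234.6 286.5] [250.  302.9] [160.4 181.6] [172.9 193.4]
0.09 [0.5953 0.3721] [-0.43  0.27 -0.19 -0.51] base bottom 332.6 x 232.9 255.6 cap [234.7 286.7] [250.  301.6] [160.1 181.7] [172.2 193.3]
0.1 [0.5946 0.374 ] [-1.44  0.22 -0.13 -1.58] base bottom 333.2 x 233.0 255.8 cap [234.8 287.3] [250.  298.9] [159.5 181.9] [170.8 193. ]
observed base bottom 330.6, x 232.9..256; cap side 235-250,287-302 ; top 162-172,182-192
```

```bash
python3 - <<'E'
from go import *
yw=ST[2]+np.pi/2
Rt=gripR(yw,0)
show("above",[.596,.370,.20],Rt); show("down",[.596,.370,.073],Rt)
print(onz("top",[(197.6,189.6)],.105), sense()["q"])
E
```

```text
above [-0.32, 0.1038, 0.0241, -0.2072, -1.5608, 0.2071] | n lin 6.7 rot 10.6
down [-0.32, 0.2264, -0.0091, -0.2072, -1.5608, 0.2071] | n lin 7.8 rot 10.6
[[0.58995973 0.26853849 0.105     ]] [-0.11607593  0.22013137  1.78270092  0.01567558  0.87520154 -0.05456897]
```

play_rows --pt "-0.03 0.0 0.0 -0.02 -0.15 0.02" --pt "-0.07 0.01 0.003 -0.04 -0.3 0.04" --pt "-0.11 0.02 0.006 -0.06 -0.44 0.06" --pt "-0.15 0.035 0.01 -0.08 -0.58 0.08" --pt "-0.19 0.05 0.013 -0.1 -0.72 0.1" --pt "-0.23 0.065 0.016 -0.115 -0.87 0.115" --pt "-0.27 0.08 0.02 -0.135 -1.02 0.135" --pt "-0.3 0.09 0.022 -0.155 -1.16 0.155" --pt "-0.315 0.1 0.024 -0.174 -1.31 0.174" --pt "-0.32 0.104 0.024 -0.19 -1.44 0.19" --pt "-0.32 0.104 0.024 -0.207 -1.561 0.207" --pt "-0.32 0.104 0.024 -0.207 -1.561 0.207" --gripper 0.06

```text
t: 13.4
tcp_pos: [0.5954, 0.3701, 0.1955]
tool_rot: [0.707, -0.027, 0.023, -0.706]
force: [-1.1, 0.3, -0.3]
finger_gap: 0.704
```

```bash
python3 - <<'E'
from go import *
Rt=gripR(ST[2]+np.pi/2,0); s=sense(); print(s["t"],s["q"].round(2),s["tcp_pos"].round(4))
show("down",[.596,.370,.12],Rt)
im=snapshot("side");crop(im,180,210,130,130,6,"pics/l.png")
im=snapshot("top");crop(im,130,140,130,90,6,"pics/m.png")
for n,o in(("side",(180,210)),("top",(130,140))): print(((proj(n,s["tcp_pos"])-o)*6).round())
E
```

```text
13.4 [ 0.4   0.67  1.25  0.    1.22 -1.1 ] [0.5954 0.3701 0.1955]
down [0.0011, 0.0755, 0.0001, 0.002, 0.0005, -0.0058] | n lin 1.5 rot 0.0
[[363. 297.]]
[[166. 252.]]
```

View pics/l.png

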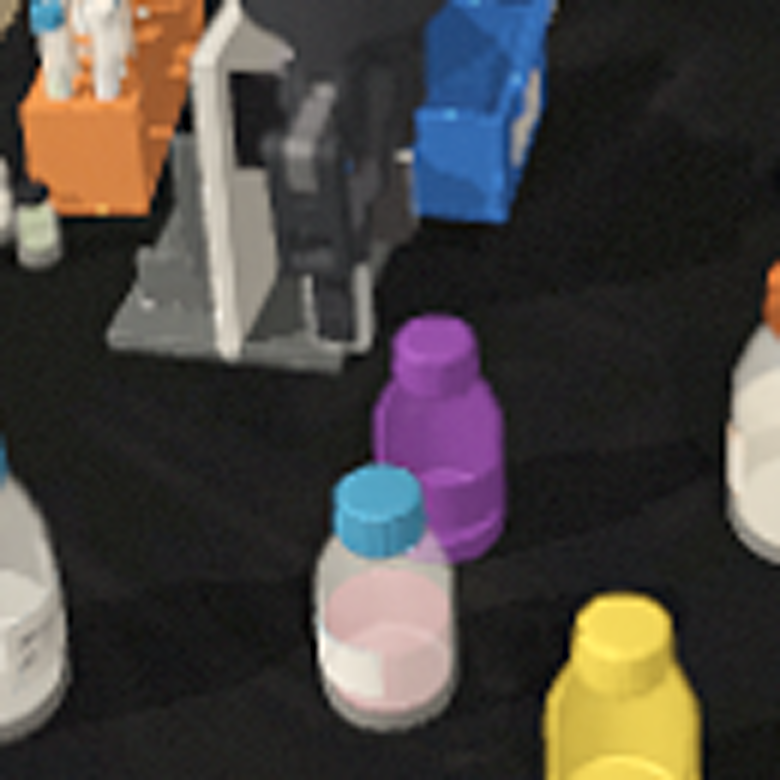

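View pics/m.png

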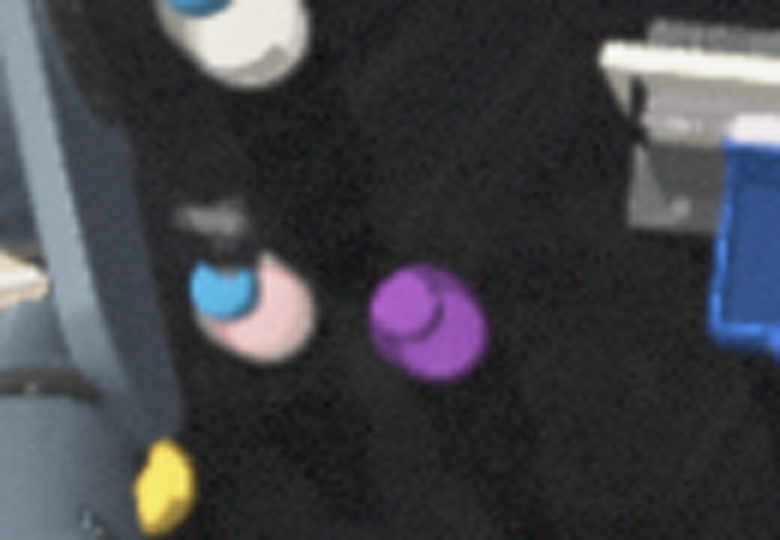

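```bash
python3 - <<'E'
from go import *
s=sense();p=s["tcp_pos"];Rm=R.from_quat(s["tool_rot"]).as_matrix()
for n,o in(("side",(180,210)),("top",(130,140))): print(n,((proj(n,[[.596,.37,.105],[.596,.37,0],p+Rm[:,2]*.03,p-Rm[:,2]*.03])-o+.5)*6).round().tolist())
E
```

```text
side [[375.0, 489.0], [388.0, 684.0], [346.0, 345.0], [385.0, 250.0]]
top [[220.0, 284.0], [271.0, 315.0], [111.0, 249.0], [229.0, 261.0]]
```

play_rows --pt "0 0.025 0 0 0 -0.004" --pt "0 0.055 0 0 0 -0.006" --pt "0 0.085 0 0 0 -0.006" --pt "0 0.107 0 0 0 -0.006" --pt "0 0.118 0 0 0 -0.006" --pt "0 0.122 0 0 0 -0.006" --pt "0 0.122 0 0 0 -0.006"

```text
t: 14.2
tcp_pos: [0.5959, 0.3698, 0.0768]
tool_rot: [0.707, -0.024, 0.027, -0.707]
force: [-0.1, 0.2, 0.9]
finger_gap: 0.698
```

```bash
python3 - <<'E'
from go import *
s=sense(); print(s["t"],s["tcp_pos"].round(4),s["force"])
im=snapshot("side");crop(im,180,210,130,130,6,"pics/n.png")
E
```

```text
14.2 [0.5959 0.3698 0.0768] [-0.13906168  0.24457722  0.87791087]
```

View pics/n.png

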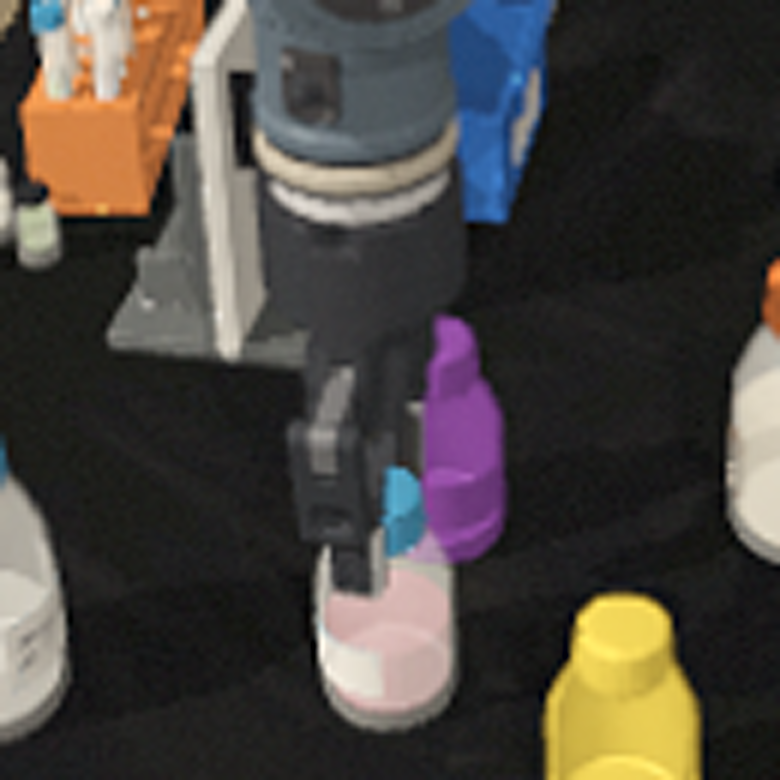

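play_rows --pt "-0.002 0.001 0 0 0 0" --pt "-0.002 0.001 0 0 0 0" --pt "-0.002 0.001 0 0 0 0" --pt "-0.002 0.001 0 0 0 0" --pt "-0.002 0.001 0 0 0 0" --pt "-0.002 0.001 0 0 0 0" --gripper 0.0 --force 50

```text
t: 14.85
tcp_pos: [0.5944, 0.3704, 0.0771]
tool_rot: [-0.706, 0.023, -0.027, 0.707]
force: [-1.0, -0.4, 6.4]
finger_gap: 0.392
```

play_rows --pt "0 -0.01 0 0 0 0" --pt "0 -0.03 0 0 0 0" --pt "0 -0.06 0 0 0 0" --pt "0 -0.1 0 0 0 0" --pt "0 -0.14 0 0 0 0" --pt "0 -0.18 0 0 0 0" --pt "0 -0.2 0 0 0 0" --pt "0 -0.2 0 0 0 0"

```text
t: 15.65
tcp_pos: [0.5946, 0.3712, 0.2803]
tool_rot: [-0.705, 0.02, -0.029, 0.708]
force: [1.0, -0.1, -1.3]
finger_gap: 0.397
```

```bash
python3 - <<'E'
from go import *
s=sense(); print(s["t"],s["tcp_pos"].round(4),s["force"],s["finger_gap"]*.0854)
c,sn=np.cos(ST[2]),np.sin(ST[2]); B=np.array([ST[0]-.0745*c,ST[1]-.0745*sn]); print("bin",B)
Rt=gripR(ST[2]+np.pi/2,0); show("abovebin",[*B,.275],Rt); show("b2",[*B,.20],Rt)
im=snapshot("side");crop(im,180,140,130,130,6,"pics/o.png")
E
```

```text
15.65 [0.5946 0.3712 0.2803] [ 1.01120424 -0.10417653 -1.26166132] 0.03386332862608316
bin [0.61888245 0.04821074]
abovebin [0.0466, 0.0045, -0.3205, -0.0041, 0.0003, 0.0117] | n lin 6.5 rot 0.1
b2 [0.0457, 0.0795, -0.3208, -0.0041, 0.0003, 0.0117] | n lin 6.7 rot 0.1
```

View pics/o.png

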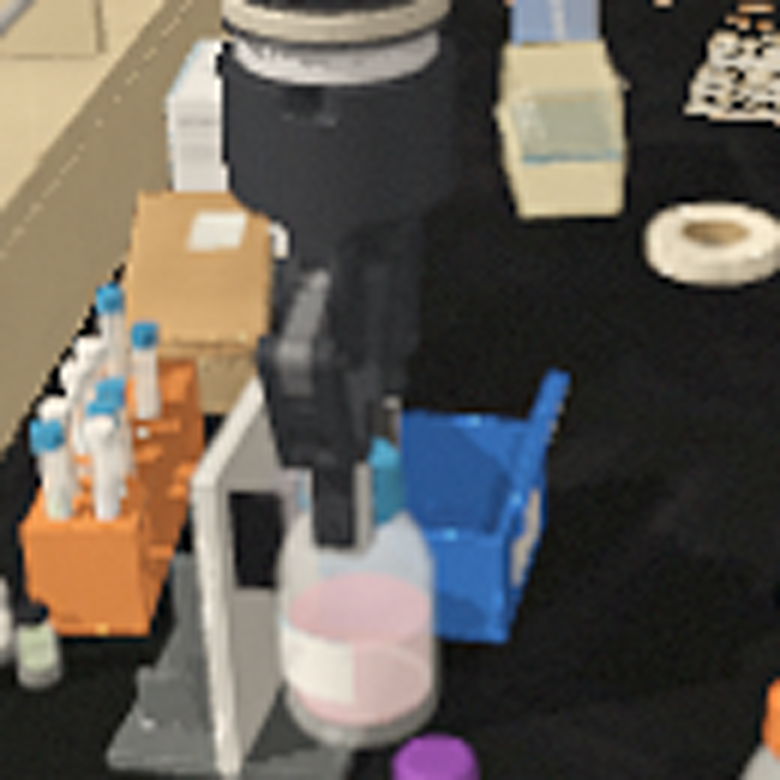

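```bash
python3 - <<'E'
from go import *
t=np.linspace(0,2*np.pi,60)
for x in(.586,.59,.594,.598):
    P=np.vstack([np.c_[x+.028*np.cos(t),.371+.028*np.sin(t),0*t+z] for z in(.204,.25)])
    q=(proj("side",P)-[180,140]+.5)*6-.5; print(x,q.min(0).round(),q.max(0).round())
P=[[.5946,.40,.2803]];print((proj("side",P)-[180,140]+.5)*6)
E
```

```text
0.586 [305. 556.] [465. 750.]
0.59 [293. 556.] [455. 749.]
0.594 [282. 555.] [444. 748.]
0.598 [271. 555.] [433. 748.]
[[341.16909005 568.52703709]]
```

play_rows --pt "0.002 0 -0.012 0 0 0.004" --pt "0.006 0 -0.04 -0.002 0 0.008" --pt "0.012 0.001 -0.08 -0.004 0 0.0117" --pt "0.018 0.002 -0.12 -0.004 0 0.0117" --pt "0.024 0.003 -0.16 -0.004 0 0.0117" --pt "0.03 0.004 -0.2 -0.004 0 0.0117" --pt "0.036 0.0045 -0.24 -0.004 0 0.0117" --pt "0.042 0.0045 -0.275 -0.004 0 0.0117" --pt "0.0445 0.0045 -0.303 -0.004 0 0.0117" --pt "0.0465 0.0045 -0.317 -0.004 0 0.0117" --pt "0.0465 0.0045 -0.3205 -0.004 0 0.0117" --pt "0.0465 0.0045 -0.3205 -0.004 0 0.0117"

```text
t: 16.9
tcp_pos: [0.6163, 0.0474, 0.2702]
tool_rot: [0.708, -0.029, 0.021, -0.706]
force: [0.1, 0.7, -1.2]
finger_gap: 0.389
```

```bash
python3 - <<'E'
from go import *
s=sense(); print(s["t"],s["tcp_pos"].round(4),s["force"],s["finger_gap"]*.0854)
Rt=gripR(ST[2]+np.pi/2,0); show("down",[.6189,.048,.137],Rt)
im=snapshot("side");crop(im,180,100,130,130,6,"pics/p.png")
E
```

```text
16.9 [0.6163 0.0474 0.2702] [ 0.05254856  0.73293802 -1.18647458] 0.03320880848443469
down [0.0039, 0.1332, 0.0012, 0.0031, -0.0006, -0.01] | n lin 2.7 rot 0.1
```

View pics/p.png

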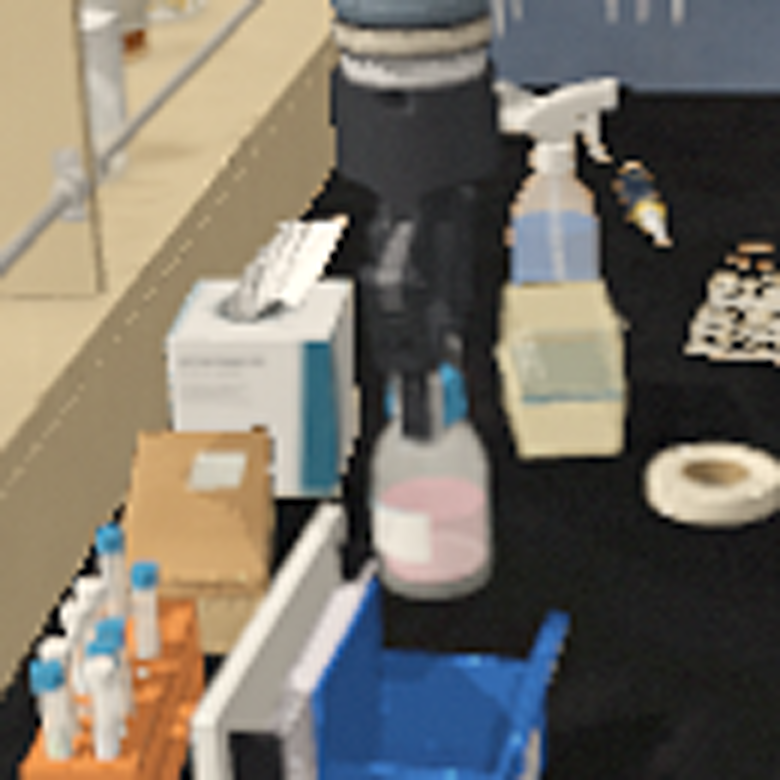

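play_rows --pt "0.001 0.01 0 0 0 -0.005" --pt "0.003 0.025 0 0 0 -0.01" --pt "0.0035 0.045 0 0 0 -0.01" --pt "0.0035 0.065 0 0 0 -0.01" --pt "0.0035 0.085 0 0 0 -0.01" --pt "0.0035 0.1 0 0 0 -0.01" --pt "0.0035 0.112 0 0 0 -0.01" --pt "0.0035 0.12 0 0 0 -0.01" --pt "0.0035 0.125 0 0 0 -0.01" --pt "0.0035 0.128 0 0 0 -0.01" --pt "0.0035 0.128 0 0 0 -0.01"

```text
t: 18.05
tcp_pos: [0.6196, 0.0466, 0.1433]
tool_rot: [0.708, -0.024, 0.026, -0.705]
force: [0.5, 0.3, -1.3]
finger_gap: 0.389
```

```bash
python3 - <<'E'
from go import *
s=sense(); print(s["t"],s["tcp_pos"].round(4),s["force"],s["finger_gap"]*.0854)
im=snapshot("side");crop(im,180,140,130,130,6,"pics/q.png")
E
```

```text
18.05 [0.6196 0.0466 0.1433] [ 0.48131202  0.32119272 -1.30367721] 0.033252528455414695
```

View pics/q.png

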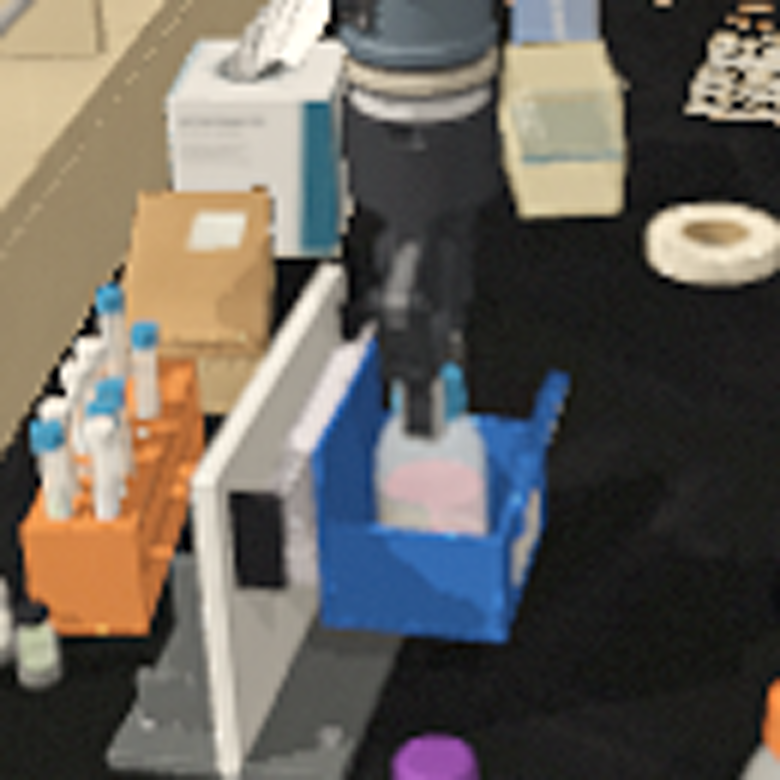

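Inside the bin, centred. Lower gently until contact.

play_rows --pt "0 0.0015 0 0 0 0" --pt "0 0.003 0 0 0 0" --pt "0 0.0045 0 0 0 0" --pt "0 0.0055 0 0 0 0" --pt "0 0.0055 0 0 0 0"

```text
t: 18.6
tcp_pos: [0.6193, 0.0465, 0.1376]
tool_rot: [0.708, -0.024, 0.025, -0.705]
force: [-0.6, -0.3, -1.4]
finger_gap: 0.391
```

play_rows --pt "0 0.0005 0 0 0 0" --pt "0 0.001 0 0 0 0" --pt "0 0.001 0 0 0 0"

```text
t: 18.9
tcp_pos: [0.6194, 0.0465, 0.1367]
tool_rot: [0.708, -0.024, 0.025, -0.705]
force: [-0.3, 0.7, -1.6]
finger_gap: 0.395
```

play_rows --pt "0 0.0005 0 0 0 0" --pt "0 0.001 0 0 0 0" --pt "0 0.001 0 0 0 0"

```text
t: 19.2
tcp_pos: [0.6194, 0.0465, 0.1357]
tool_rot: [0.708, -0.024, 0.025, -0.705]
force: [0.3, 0.8, -2.0]
finger_gap: 0.394
```

play_rows --pt "0 0.0005 0 0 0 0" --pt "0 0.001 0 0 0 0" --pt "0 0.001 0 0 0 0"

```text
t: 19.5
tcp_pos: [0.6196, 0.0465, 0.1353]
tool_rot: [0.708, -0.024, 0.026, -0.705]
force: [-1.4, 0.2, 2.9]
finger_gap: 0.387
```

play_rows --pt "0 0 0 0 0 0" --pt "0 0 0 0 0 0" --pt "0 0 0 0 0 0" --pt "0 0 0 0 0 0" --gripper 0.06

```text
t: 19.9
tcp_pos: [0.6195, 0.0465, 0.1347]
tool_rot: [0.708, -0.024, 0.026, -0.705]
force: [0.8, -0.4, -0.3]
finger_gap: 0.701
```

play_rows --pt "0 -0.01 0 0 0 0" --pt "0 -0.03 0 0 0 0" --pt "0 -0.06 0 0 0 0" --pt "0 -0.1 0 0 0 0" --pt "0 -0.14 0 0 0 0" --pt "0 -0.15 -0.04 0 0 0" --pt "0 -0.15 -0.08 0 0 0" --pt "0 -0.15 -0.12 0 0 0" --pt "0 -0.15 -0.15 0 0 0" --pt "0 -0.15 -0.15 0 0 0" --pt "0 -0.15 -0.15 0 0 0"

```text
t: 21.0
tcp_pos: [0.6086, -0.103, 0.2859]
tool_rot: [0.708, -0.024, 0.026, -0.705]
force: [0.9, 0.4, 0.2]
finger_gap: 0.703
```

```bash
python3 - <<'E'
from go import *
s=sense(); print(s["t"],s["tcp_pos"].round(4),s["force"],s["finger_gap"]*.0854)
im=snapshot("side");cv2.imwrite("pics/sideR.png",im[:,:,::-1])
im=snapshot("top");cv2.imwrite("pics/topR.png",im[:,:,::-1])
E
python3 - <<'E'
from fit import *
St=[.6932,.043,-.07]
c,s=np.cos(-.07),np.sin(-.07);B=[St[0]-.0745*c,St[1]-.0745*s,-.07]
M=[(tuple(np.add(a,(0,0,55))),tuple(np.add(b,(0,0,55)))) for a,b in BM]
draw("side","pics/sideR.png",[(St,SM),(B,M)],(180,150,120,110),6,"pics/r.png")
draw("top","pics/topR.png",[],(220,130,170,110),4,"pics/s.png")
E
```

```text
21.0 [ 0.6086 -0.103   0.2859] [0.86000814 0.43477316 0.20131023] 0.06001435924218654
stand [ 0.693   0.0429 -0.0541  0.1194] [-0.1  1.  -0.3  0.3 -0.3 -0.3 -1.  -0.9 -0.3 -0.5  0.1  0.6  0.1 -0. ]
bin [ 0.5611 -0.28    0.0661] [-0.7  0.  -0.7  1.2 -0.7 -0.5  2.3  0.6 -0.3 -0.8 -1.4 -0.1  1.  -0. ]
```

View pics/r.png

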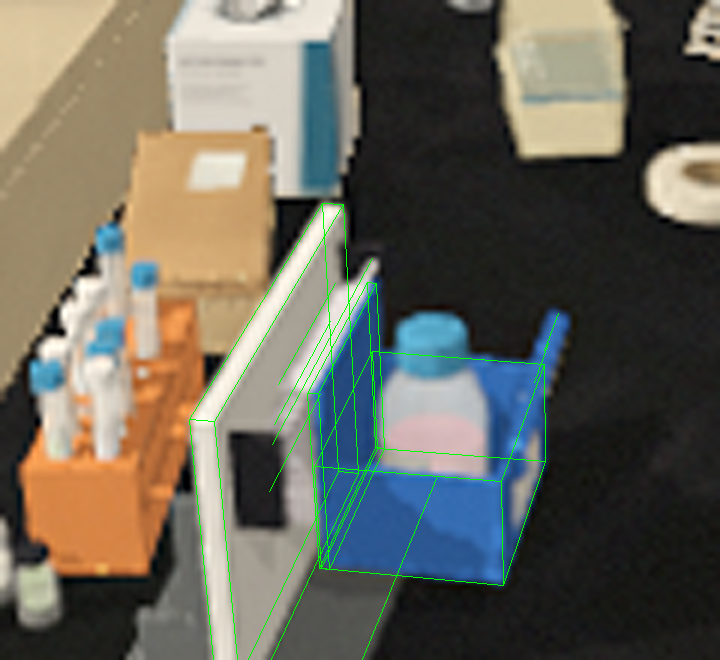

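View pics/topR.png

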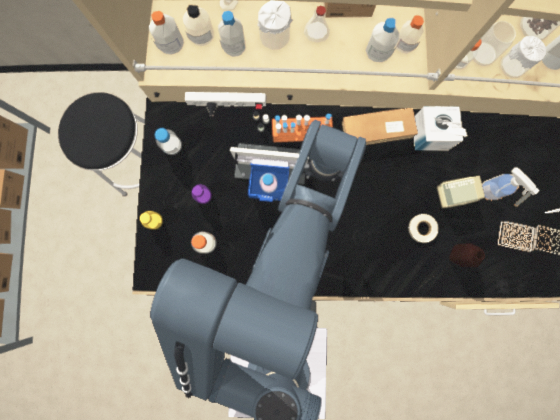

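```bash
python3 -c "
from station import *
print(sign_off())"
```

```text
the job is handed in; nothing more can be done
None
```

The bin is hanging on the cleat, level and released, and the pink bottle stands upright inside it. I handed the job in at about 21 s of the 64 s allowed. `sign_off` gives no verdict, so the success here rests on my own checks.

**Hanging the bin:** I gripped it by its tab, tipped the front up 25° and touched the strip to the board. The board turned out about 1 mm nearer than the cameras had put it. I then took the strip over the lip, levelled it while lowering, and pressed it down until contact of about 4 N before letting go.

**Placing the bottle:** I picked it up by the cap and lowered it in small steps until it touched the bin floor at about 3 N. Then I released it and moved the arm clear.

**Last checks:**
- **Side camera:** the hung bin matched the outline of a fully seated, level bin within about one pixel (roughly 3 mm), both before and after the bottle went in.
- **Bottle:** it stands upright and roughly centred in the pocket.
- **Robot:** the fingers are open and away from everything, and the force reading is close to zero.
- **Bystanders:** the orange-capped bottle and the tape roll look unmoved. The timer was hidden behind the arm in the last top view, so I could not confirm it there, but nothing went near it.

**Readings that disagreed:**
- **Cleat contact:** the bin met the cleat about 1.5 mm lower than I had calculated, probably a small slip in the grip.
- **Bottle position:** the two cameras first put it 13 mm apart. They agreed once I assumed the visible blue cap starts about 85 mm above the foot, not 67 mm.
- **Board angle:** my first fit was about 0.016 rad off, and a fit to the board's edges corrected it.

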